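Shift-start check: hold the test blade in the detector guard

TASK

Check the part detector in the small grey guard box: first push its bottom-hinged front door up until it is fully shut. Then take the wider of the two test blades out of the rack by its black grip and put it upright, blade down, through the slot in the roof of the box, and finish while still holding it there: more than half of the blade's length inside, the grip clear above the roof so that the hand and not the box carries it, and the door still shut. Go in gently without jamming the blade hard against the box, and leave the narrower blade in the rack.

Things in the scene. Friction and masses are not known exactly. Their poses are not given: they have to be found in the camera images.
- slot (a point): Centre of the slot's mouth, on the roof's upper face, of the grey guard box (130 deep x 180 wide x 130 high, fixed). The axes are the box's: x points from the front door to the back, y along the slot's long side, z up. The slot is 8 mm (x) by 32 mm (y), straight through the 8 mm thick roof; below it the box is empty down to 10 mm above the worktop. The roof's upper face is flat and 130 mm above the worktop.
- guard_door (a joint): Angle of the box's bottom-hinged aluminium front door (168 wide, 112 high, 6 thick): 0 = shut and upright, grows as the door leans out away from the box (towards box -x), 1.0 = fully down. It stiffly stays where it is left and takes about 3 N, pushed near its upper edge, to move. The door is 150 g and has no latch.
- door_edge (a point): Middle of the door's upper edge on its outer face (112 mm from the hinge line). Its axes are the door's: z runs from the hinge to the upper edge, x through the door towards the inside of the box.
- door_hinge (a point): Middle of the door's hinge line, along y of the box, 68 mm in front (box -x) of the slot centre, 12 mm above the worktop.
- wide_grip (a point): Centre of the black grip of the WIDE test blade, which hangs upright in the rack. Grip 16 thick (x) x 46 wide (y) x 44 high (z). Below it the flat steel blade, centred under the grip, is 6 thick (x) x 30 wide (y) x 75 long, with a rounded end; the blade's end lies 97 mm below this point, the grip's underside 22 mm below it. The grip is too big for the slot. 70 to 140 g.
- wide_tip (a point): Middle of the lower end of the wide blade, 97 mm below the centre of its grip; same axes.
- narrow_grip (a point): Centre of the black grip of the NARROW test blade: as the wide one, but the grip is only 32 mm wide and the blade only 16 mm wide. It hangs in the other place of the same rack, 76 mm from the wide one along y; which is which changes.
- rack: Fixed grey plastic blade rack, 60 deep (x) x 150 wide (y) x 95 high, origin at the centre of its underside. The blades hang by their grips' undersides on its top plate through two loose slots at y = -38 and +38 mm.
Things that resemble listed ones, but are neither listed nor needed, are in the scene too. Leave any blue, pink or purple look-alike of the part that bears wide_grip alone.

How it is judged:
By the outcome, as a careful person would: the job done as asked, in the order asked, and still so for the second after the job is handed in, while the arm keeps its last pose, push and grip.
It also fails if it takes over 59 s, if anything falls off the work surface, if the arm or the gripper's body presses on something with over 40 N, if the wrist force passes 120 N, or if a joint passes its speed limit or range.

ROBOT

A 6-joint arm with a two-finger parallel gripper is mounted at the origin on a cart in front of the work surface, level with it; the furniture and walls round the work are solid. World frame = base frame: x ahead of the robot, y to its left, z up, the work surface at z = 0. Lengths are in m, angles in degrees, forces in N, time in s.
With the tool pointing down it reaches from about 0.375 to 0.9 m from the base axis. Payload 3.1 kg.
Tool frame: the origin (TCP) lies midway between the tips of the shut fingers; the grasp point (between the pads) lies bot.hold_point_z behind it (bot.hold_point_z is the distance from the TCP to the grasp point, in m); z points along the fingers, y is the direction in which the jaws open and shut (so a half turn about z gives the same grasp; the last joint's range is limited). The gripper opens to 87 mm and grips with 3 to 60 N. Pads are 19 mm wide; open, the fingers measure 117 mm over their backs; the gripper's body (75 mm by 190 mm) begins 51 mm behind the grasp point.
Start: joints at [63.684, 30.224, 82.088, -0, 67.689, -10.227], TCP at [0.173, 0.601, 0.223] pointing down, gripper open.
Joint ranges: [-176.69, 176.69], [-43.24, 126.21], [12.49, 139.97], [-82, 262], [0, 151.66], [-163.58, 163.58]. Speed limits (degrees/s): [159.86, 159.86, 180, 180, 180, 180].

INTERFACE

Orientations are given as a 3x3 rotation matrix whose columns are the frame's x, y, z axes.
In Python, from rig import bot, vision, hand_in gives the robot as it stands. The module is installed in compiled form; this text tells all that it offers.
- The arm moves only by the shell command python3 -m handwheel 'ROWS'. ROWS is JSON, a list of rows, each an object of numbers: "hand": the gripper's target within -1 to 1 (fully open at 1, half-way at 0, shut at -1); "dx", "dy", "dz": the shift along the world's x, y, z in cm; "wx", "wy", "wz": the turn, a rotation vector about the world's x, y, z in rad. In form: [{"hand": .., "dx": .., "dy": .., "dz": .., "wx": .., "wy": .., "wz": ..}, ...]. A call has 1 to 10 rows; each row shifts and turns the commanded pose from where the row before left it; what a row does not reach is not made up. A row lasts 1/10 s, in which the tool goes at most 50 mm and 8.59 degrees, less where a joint would pass 70% of its speed; a pose out of reach is approached as far as the arm can. A call with a gripper value outside its range is refused whole. The fingers move at their own pace and stop on an object; the grip force is fixed at half the most. Time passes only in rows, so rows that do not move let the fingers close. It gives the time, the measured TCP pose, the force and the opening at its end, in the units of the state.
- bot.read_state(): the state, without advancing time (a new reading comes with each control period).
- vision.capture(name): name is "side" or "top"; returns (picture, depth): 384x512x3 uint8, red, green, blue; 384x512 float32, m along the optical axis (not along the pixel's ray), 0 where there is no reading.
- vision.get_calibration(name): a dict with "fx", "fy", "cx", "cy" (pixels), "k1" (the pictures are not rectified: a ray, as slopes to the right and down, at radius r is drawn at 1 + k1 r^2 times it, then the intrinsics apply), "rvec" (rotation vector, rad) and "tvec" (3), from world to camera coordinates, as OpenCV has them. Camera axes: x right, y down, z forward; pixel columns grow to the right and rows downward; lengths in m; the calibration is good to about 2 mm. A picture is of the moment at which its call begins. get_calibration takes no time and is no camera call.
- hand_in(): hands the job in, once; it reports no verdict.
The state is a dict: "time_s": time; "joint_positions": joint angles; "qvel": joint speeds; "tau": joint torques, N m; "position": TCP position; "tcp_rot": TCP orientation; "force": force on the tool from outside, world axes, zero at the start; "moment": the same for the moment, N m; "opening": opening from 0.0 (shut) to 1.0 (fully open).
Only numpy, scipy, OpenCV 4.12 (cv2) and the standard library are available. Lean on these libraries where they do the work, as an engineer would, in place of code of your own. Each camera call takes 0.05 s, during which the arm holds its last target.

## Working session

There is one attempt and no reset: what is moved stays moved. The work goes in short steps, Python scripts to look and compute and a shell command to move; the robot and the scene stay as the last step left them, time stands still between calls to the robot, and variables do not carry over. Pictures are saved under pics/ and viewed, and the job is handed in when it is done.

```bash
mkdir -p pics; ls
cat > h.py <<'E'
import numpy as np, cv2
from rig import bot, vision
def cap(n,tag):
    p,d=vision.capture(n); np.savez(f'pics/{tag}.npz',p=p,d=d); cv2.imwrite(f'pics/{tag}.png',cv2.cvtColor(p,cv2.COLOR_RGB2BGR)); return p,d
def crop(tag,r0,r1,c0,c1,s,out):
    p=np.load(f'pics/{tag}.npz')['p'][r0:r1,c0:c1]
    cv2.imwrite(f'pics/{out}.png',cv2.resize(cv2.cvtColor(p,cv2.COLOR_RGB2BGR),None,fx=s,fy=s,interpolation=cv2.INTER_CUBIC))
def cal(n):
    c=vision.get_calibration(n); R=cv2.Rodrigues(np.array(c['rvec'],float))[0]; return c,R,np.array(c['tvec'],float).ravel()
def ray(n,u,v):
    c,R,t=cal(n); x=(u-c['cx'])/c['fx'];y=(v-c['cy'])/c['fy']
    a,b=x,y
    for _ in range(20):
        k=1+c['k1']*(a*a+b*b); a,b=x/k,y/k
    return R.T@np.array([a,b,1.]), -R.T@t
def atz(n,u,v,z):
    r,o=ray(n,u,v); return o+r*(z-o[2])/r[2]
def atd(n,tag,u,v):
    d=np.load(f'pics/{tag}.npz')['d']; w=d[int(v)-1:int(v)+2,int(u)-1:int(u)+2]; w=w[w>0]
    if len(w)==0: return None
    r,o=ray(n,u,v); return o+r*np.median(w)
def proj(n,P):
    c,R,t=cal(n); q=R@np.array(P,float)+t; a,b=q[:2]/q[2]; k=1+c['k1']*(a*a+b*b)
    return c['fx']*a*k+c['cx'],c['fy']*b*k+c['cy']
E
python3 - <<'E'
from h import *
np.set_printoptions(precision=4,suppress=True)
cap('side','s0');cap('top','t0')
for n in('side','top'):
    c,R,t=cal(n);print(n,c,-R.T@t)
print(bot.read_state(),bot.hold_point_z)
E
```

```text
pics
side {'fx': 365.249598646279, 'fy': 365.249598646279, 'cx': 256.0603427038233, 'cy': 197.22787944514295, 'k1': -0.03164377683089219, 'rvec': array([ 1.9845, -0.5531,  0.3187]), 'tvec': array([-0.5334,  0.1733,  1.0154])} [ 0.046  -0.9852  0.6104]
top {'fx': 397.167216566141, 'fy': 397.167216566141, 'cx': 251.36803410927374, 'cy': 185.57193595665683, 'k1': -0.1215851427068579, 'rvec': array([ 2.1519, -2.1669,  0.0904]), 'tvec': array([-0.0879,  0.5622,  0.9755])} [ 0.4584 -0.1107  1.0262]
{'time_s': 0.1, 'joint_positions': array([ 63.6837,  30.2747,  82.1494,  -0.0013,  67.6896, -10.2261]), 'qvel': array([ 0.0456, -0.0747, -0.0658,  0.0026, -0.1098,  0.1133]), 'tau': array([ -0.0008, -44.0985, -17.7149,   0.0635,   0.0534,  -0.    ]), 'position': array([0.1729, 0.5999, 0.2217]), 'tcp_rot': array([[-0.9608,  0.2771, -0.0009],
       [ 0.2771,  0.9608, -0.0018],
       [ 0.0003, -0.002 , -1.    ]]), 'force': array([ 0.2173, -0.0949,  0.2439]), 'moment': array([ 0.0035, -0.0035, -0.0346]), 'opening': 1.0033134363436755} 0.0187
```

View pics/s0.png

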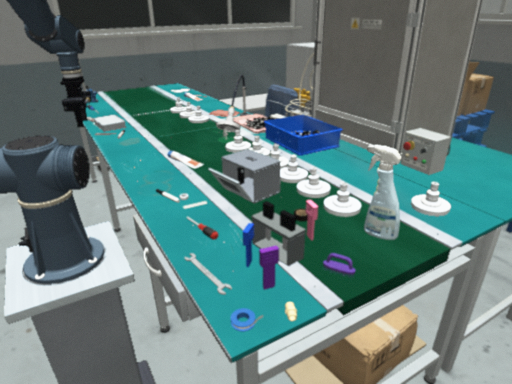

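View pics/t0.png

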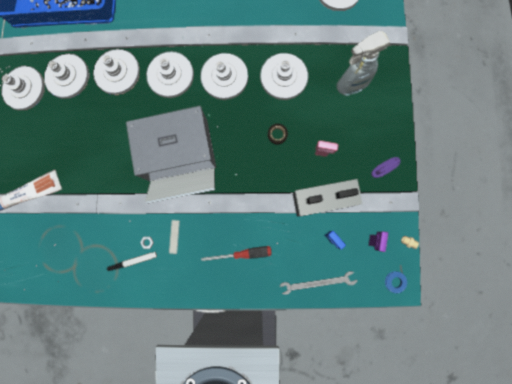

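Run:
```python
from h import *
crop('t0',90,220,110,240,6,'t0a');crop('t0',130,260,280,410,6,'t0b');crop('s0',130,300,200,360,5,'s0a')
```

```text
(no output)
```

View pics/t0a.png

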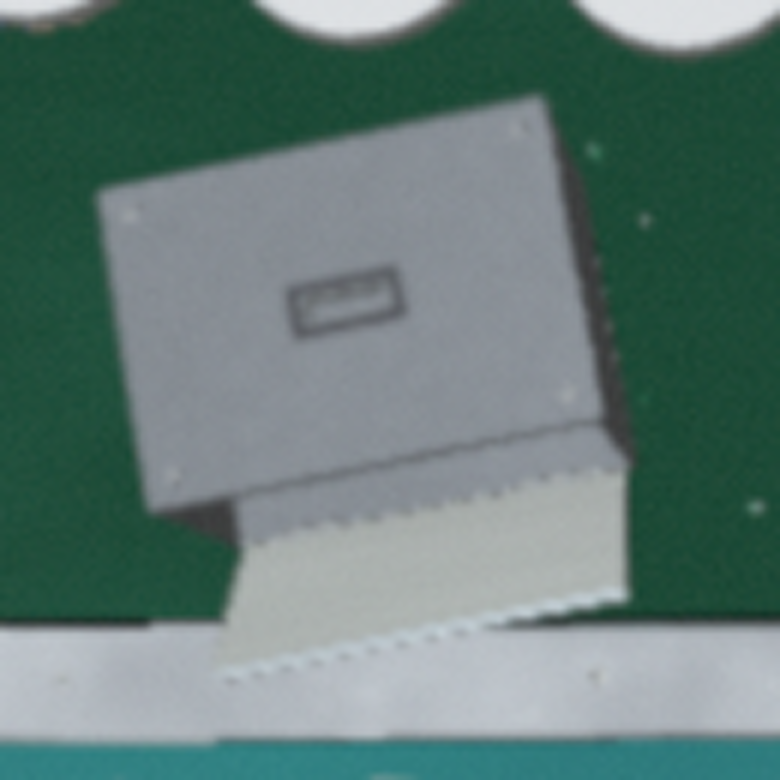

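View pics/t0b.png

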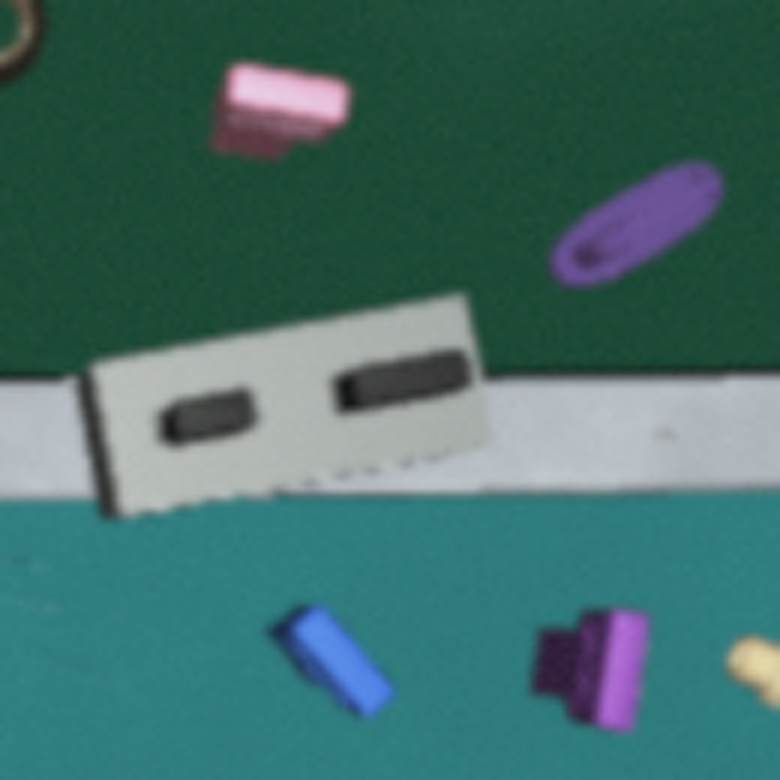

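View pics/s0a.png

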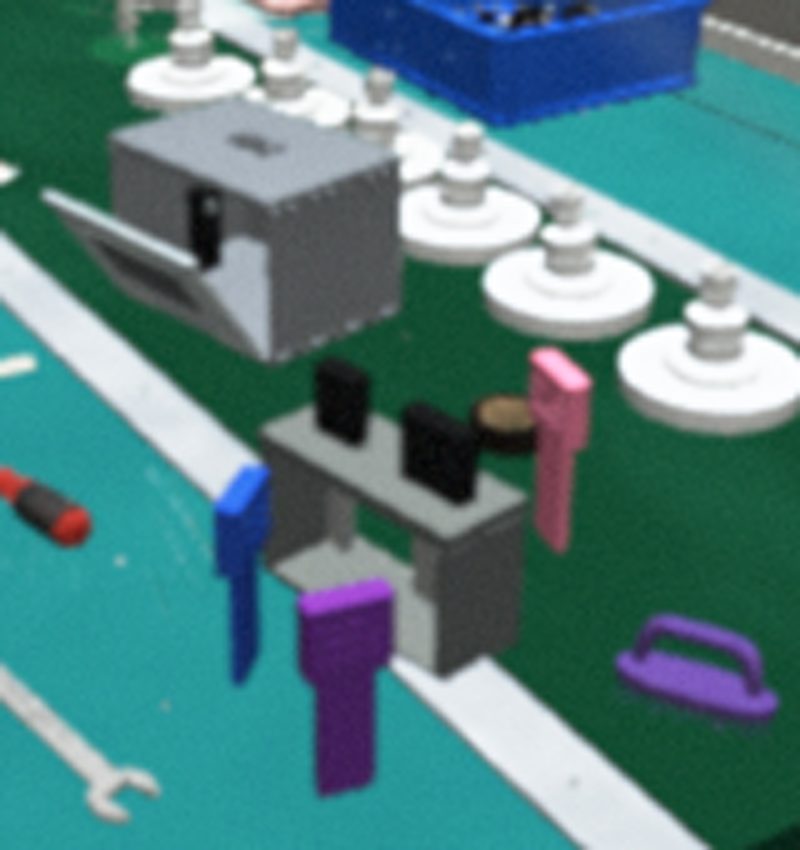

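Run:
```python
from h import *
np.set_printoptions(precision=4,suppress=True)
f=lambda x,y,ox,oy,s:((x+.5)/s-.5+ox,(y+.5)/s-.5+oy)
T=lambda x,y,z,ox,oy:atz('top',*f(x,y,ox,oy,6),z)
def S(x,y,z):return atz('side',*f(x,y,200,130,5),z)
print('box top');B=[T(x,y,.13,110,90) for x,y in[(97,190),(543,95),(605,422),(148,512)]]
for b in B:print(b)
print(np.mean(B,0));
for i in range(4): e=B[(i+1)%4]-B[i];print(np.linalg.norm(e),np.degrees(np.arctan2(e[1],e[0])))
F=[T(x,y,.13,110,90) for x,y in[(288,288),(396,266),(405,314),(298,338)]];print('frame',np.mean(F,0));
for i in range(4): e=F[(i+1)%4]-F[i];print(np.linalg.norm(e),np.degrees(np.arctan2(e[1],e[0])))
print('box side');
B=[S(x,y,.13) for x,y in[(110,135),(240,98),(402,152),(270,207)]]
for b in B:print(b)
print(np.mean(B,0),'slot side',S(257,143,.13))
print('door edge depth')
for x,y in[(225,672),(628,595),(425,630)]:print(atd('top','t0',*f(x,y,110,90,6)))
print('door pts on panel')
for x,y in[(250,560),(600,490),(430,540),(430,580),(430,610)]:print(atd('top','t0',*f(x,y,110,90,6)))
print('rack top corners');B=[T(x,y,.095,280,130) for x,y in[(92,363),(465,292),(490,440),(120,515)]]
for b in B:print(b)
print(np.mean(B,0))
for i in range(4): e=B[(i+1)%4]-B[i];print(np.linalg.norm(e),np.degrees(np.arctan2(e[1],e[0])))
print('grip depth')
for x,y in[(410,375),(215,408)]:print(atd('top','t0',*f(x,y,280,130,6)))
```

```text
box top
[0.706  0.2019 0.13  ]
[0.7405 0.0252 0.13  ]
[ 0.6109 -0.0002  0.13  ]
[0.578  0.1772 0.13  ]
[0.6588 0.101  0.13  ]
0.18008191492199566 -78.94508488505937
0.1320906752204941 -168.93621027367783
0.18036727723471999 100.52353714623287
0.13041817176328713 10.941944842243329
frame [0.6594 0.1008 0.13  ]
0.04310062039344235 -79.31502760520134
0.019421982169392973 -168.44288543888595
0.04272085908906452 101.89102482302737
0.02033046033485653 12.615399684059376
box side
[0.5772 0.1737 0.13  ]
[0.6976 0.1915 0.13  ]
[0.7391 0.0289 0.13  ]
[ 0.6085 -0.0069  0.13  ]
[0.6556 0.0968 0.13  ] slot side [0.6604 0.1006 0.13  ]
door edge depth
[0.5177 0.1529 0.1039]
[ 0.5473 -0.0059  0.1005]
[0.5339 0.0738 0.1019]
door pts on panel
[0.5716 0.1676 0.0176]
[0.5993 0.0146 0.0263]
[0.5774 0.0853 0.0361]
[0.5571 0.0787 0.0685]
[0.5426 0.0737 0.0931]
rack top corners
[ 0.5431 -0.1955  0.095 ]
[ 0.5701 -0.3438  0.095 ]
[ 0.5115 -0.3519  0.095 ]
[ 0.4835 -0.2055  0.095 ]
[ 0.5271 -0.2742  0.095 ]
0.15073647713724986 -79.70406555714099
0.05916189687195607 -172.18306088171983
0.14902125076224942 100.80360297861178
0.06043272206879639 9.501539372388981
grip depth
[ 0.5338 -0.3113  0.1374]
[ 0.5219 -0.2373  0.1383]
```

Run:
```python
from h import *
crop('t0',180,220,290,365,10,'t0c');crop('t0',125,155,150,190,16,'t0d')
```

```text
(no output)
```

View pics/t0c.png

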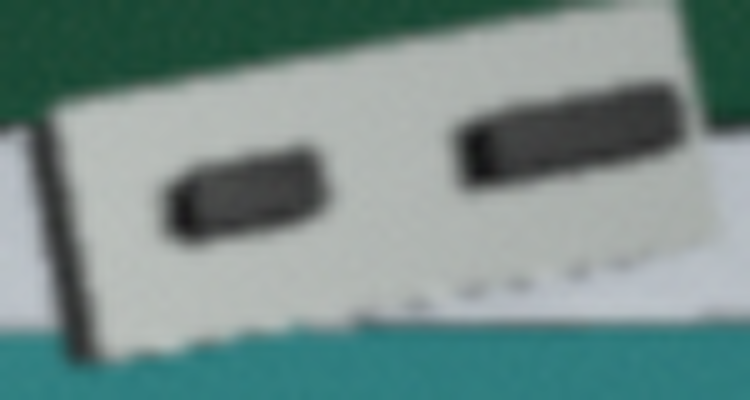

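View pics/t0d.png

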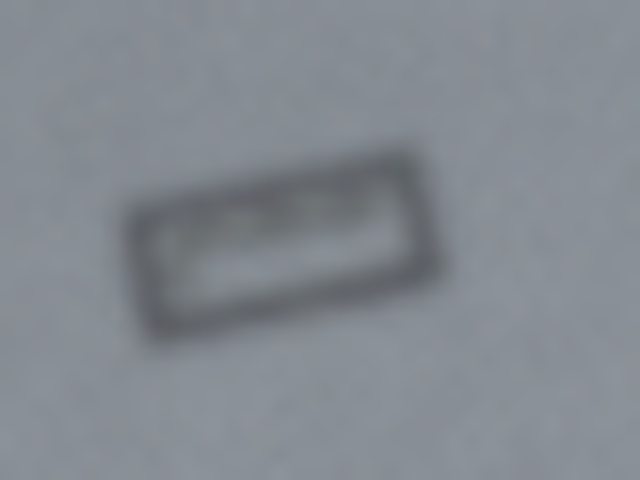

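Candidates for the grip (top view): black right (347,193), black left (315,199), blue (336,240), purple (379,241) and pink (327,147). I choose the black right one, since the crop shows it clearly wider (about 46 mm against 32 mm). The door stands at about 0.59 rad. I move in front of it first.

```bash
python3 -m handwheel '[{"hand":-1,"dx":1.4,"dy":-2.7,"dz":0,"wz":-0.138},{"hand":-1,"dx":1.4,"dy":-2.7,"wz":-0.138},{"hand":-1,"dx":1.4,"dy":-2.7,"wz":-0.138},{"hand":-1,"dx":1.4,"dy":-2.7,"wz":-0.138},{"hand":-1,"dx":1.4,"dy":-2.7,"wz":-0.138},{"hand":-1,"dx":1.4,"dy":-2.7,"wz":-0.138},{"hand":-1,"dx":1.4,"dy":-2.7,"wz":-0.138},{"hand":-1,"dx":1.4,"dy":-2.7,"wz":-0.138},{"hand":-1,"dx":1.4,"dy":-2.7},{"hand":-1,"dx":1.4,"dy":-2.7}]'
python3 -m handwheel '[{"hand":-1,"dx":1.4,"dy":-2.7},{"hand":-1,"dx":1.4,"dy":-2.7},{"hand":-1,"dx":1.4,"dy":-2.7},{"hand":-1,"dx":1.4,"dy":-2.7},{"hand":-1,"dx":1.4,"dy":-2.7},{"hand":-1,"dx":1.4,"dy":-2.7},{"hand":-1,"dx":1.4,"dy":-2.7},{"hand":-1,"dx":1.4,"dy":-2.7},{"hand":-1,"dx":1.3,"dy":-2.7},{"hand":-1,"dx":1.2,"dy":-2.7}]'
```

```text
invalid input
invalid input
```

```bash
python3 -m handwheel '[{"hand":-1,"dx":1.4,"dy":-2.7,"dz":0,"wx":0,"wy":0,"wz":-0.138}]'
```

```text
time_s: 0.2
position: [0.1863, 0.5755, 0.222]
tcp_rot: [[-0.913, 0.407, -0.0], [0.407, 0.913, 0.002], [0.001, 0.002, -1.0]]
force: [0.3, -1.0, 0.3]
opening: 0.968
```

```bash
python3 -m handwheel '[{"hand":-1,"dx":1.4,"dy":-2.7,"dz":0,"wx":0,"wy":0,"wz":-0.138},{"hand":-1,"dx":1.4,"dy":-2.7,"dz":0,"wx":0,"wy":0,"wz":-0.138},{"hand":-1,"dx":1.4,"dy":-2.7,"dz":0,"wx":0,"wy":0,"wz":-0.138},{"hand":-1,"dx":1.4,"dy":-2.7,"dz":0,"wx":0,"wy":0,"wz":-0.138},{"hand":-1,"dx":1.4,"dy":-2.7,"dz":0,"wx":0,"wy":0,"wz":-0.138},{"hand":-1,"dx":1.4,"dy":-2.7,"dz":0,"wx":0,"wy":0,"wz":-0.138},{"hand":-1,"dx":1.4,"dy":-2.7,"dz":0,"wx":0,"wy":0,"wz":-0.138},{"hand":-1,"dx":1.4,"dy":-2.7,"dz":0,"wx":0,"wy":0,"wz":0},{"hand":-1,"dx":1.4,"dy":-2.7,"dz":0,"wx":0,"wy":0,"wz":0}]'
python3 -m handwheel '[{"hand":-1,"dx":1.4,"dy":-2.7,"dz":0,"wx":0,"wy":0,"wz":0},{"hand":-1,"dx":1.4,"dy":-2.7,"dz":0,"wx":0,"wy":0,"wz":0},{"hand":-1,"dx":1.4,"dy":-2.7,"dz":0,"wx":0,"wy":0,"wz":0},{"hand":-1,"dx":1.4,"dy":-2.7,"dz":0,"wx":0,"wy":0,"wz":0},{"hand":-1,"dx":1.4,"dy":-2.7,"dz":0,"wx":0,"wy":0,"wz":0},{"hand":-1,"dx":1.4,"dy":-2.7,"dz":0,"wx":0,"wy":0,"wz":0},{"hand":-1,"dx":1.4,"dy":-2.7,"dz":0,"wx":0,"wy":0,"wz":0},{"hand":-1,"dx":1.4,"dy":-2.7,"dz":0,"wx":0,"wy":0,"wz":0},{"hand":-1,"dx":1.3,"dy":-2.7,"dz":0,"wx":0,"wy":0,"wz":0},{"hand":-1,"dx":1.2,"dy":-2.7,"dz":0,"wx":0,"wy":0,"wz":0}]'
```

```text
time_s: 1.1
position: [0.3133, 0.3292, 0.2223]
tcp_rot: [[-0.185, 0.983, -0.0], [0.983, 0.185, -0.0], [-0.0, -0.0, -1.0]]
force: [0.1, -0.3, 0.3]
opening: 0.171
time_s: 2.1
position: [0.4504, 0.0593, 0.2223]
tcp_rot: [[-0.185, 0.983, -0.0], [0.983, 0.185, 0.0], [0.0, -0.0, -1.0]]
force: [-0.2, 1.4, 0.2]
opening: 0.006
```

```bash
python3 -m handwheel '[{"hand":-1,"dx":0,"dy":0,"dz":-3,"wx":0,"wy":0,"wz":0},{"hand":-1,"dx":0,"dy":0,"dz":-3,"wx":0,"wy":0,"wz":0},{"hand":-1,"dx":0,"dy":0,"dz":-3,"wx":0,"wy":0,"wz":0},{"hand":-1,"dx":0,"dy":0,"dz":-2.4,"wx":0,"wy":0,"wz":0},{"hand":-1,"dx":0,"dy":0,"dz":-2,"wx":0,"wy":0,"wz":0},{"hand":-1,"dx":1,"dy":0.2,"dz":0,"wx":0,"wy":0,"wz":0},{"hand":-1,"dx":1,"dy":0.2,"dz":0,"wx":0,"wy":0,"wz":0},{"hand":-1,"dx":1,"dy":0.2,"dz":0,"wx":0,"wy":0,"wz":0},{"hand":-1,"dx":1,"dy":0.2,"dz":0,"wx":0,"wy":0,"wz":0},{"hand":-1,"dx":1,"dy":0.2,"dz":0,"wx":0,"wy":0,"wz":0}]'
python3 - <<'E'
from h import *
cap('top','t1');cap('side','s1')
crop('t1',90,260,110,240,5,'t1a');crop('s1',100,250,150,310,5,'s1a')
E
```

```text
time_s: 3.1
position: [0.502, 0.0708, 0.0896]
tcp_rot: [[-0.185, 0.983, 0.002], [0.983, 0.185, -0.0], [-0.001, 0.002, -1.0]]
force: [-0.2, -0.1, 0.1]
opening: 0.002
```

View pics/s1a.png

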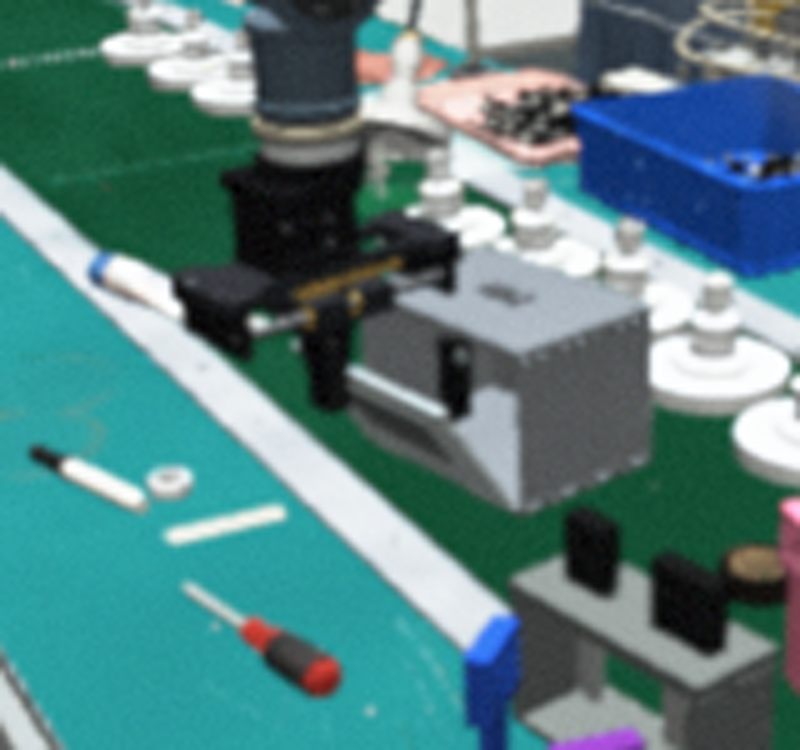

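```bash
python3 -m handwheel '[{"hand":-1,"dx":0.7,"dy":0.14,"dz":0,"wx":0,"wy":0,"wz":0},{"hand":-1,"dx":0.7,"dy":0.14,"dz":0,"wx":0,"wy":0,"wz":0},{"hand":-1,"dx":0.7,"dy":0.14,"dz":0,"wx":0,"wy":0,"wz":0}]';python3 -m handwheel '[{"hand":-1,"dx":0.7,"dy":0.14,"dz":0,"wx":0,"wy":0,"wz":0},{"hand":-1,"dx":0.7,"dy":0.14,"dz":0,"wx":0,"wy":0,"wz":0},{"hand":-1,"dx":0.7,"dy":0.14,"dz":0,"wx":0,"wy":0,"wz":0}]';python3 -m handwheel '[{"hand":-1,"dx":0.7,"dy":0.14,"dz":0,"wx":0,"wy":0,"wz":0},{"hand":-1,"dx":0.7,"dy":0.14,"dz":0,"wx":0,"wy":0,"wz":0}]';python3 -m handwheel '[{"hand":-1,"dx":0.5,"dy":0.1,"dz":0,"wx":0,"wy":0,"wz":0}]'; python3 -m handwheel '[{"hand":-1,"dx":0.5,"dy":0.1,"dz":0,"wx":0,"wy":0,"wz":0}]'
```

```text
time_s: 3.5
position: [0.5216, 0.0748, 0.0886]
tcp_rot: [[-0.185, 0.983, -0.0], [0.983, 0.185, -0.0], [0.0, -0.0, -1.0]]
force: [-1.1, -0.5, 0.5]
opening: 0.006
time_s: 3.8
position: [0.5404, 0.079, 0.0886]
tcp_rot: [[-0.185, 0.983, -0.004], [0.983, 0.185, -0.0], [0.001, -0.004, -1.0]]
force: [-3.9, -0.4, 4.7]
opening: 0.004
time_s: 4.0
position: [0.5565, 0.0819, 0.0887]
tcp_rot: [[-0.185, 0.983, -0.0], [0.983, 0.185, 0.0], [0.0, -0.0, -1.0]]
force: [-1.9, -1.0, 2.1]
opening: 0.005
time_s: 4.1
position: [0.5623, 0.0829, 0.0886]
tcp_rot: [[-0.185, 0.983, 0.001], [0.983, 0.185, 0.0], [-0.0, 0.001, -1.0]]
force: [-2.1, -0.4, 2.2]
opening: 0.007
time_s: 4.2
position: [0.567, 0.0838, 0.0885]
tcp_rot: [[-0.185, 0.983, 0.001], [0.983, 0.185, -0.0], [-0.0, 0.001, -1.0]]
force: [-1.8, -0.7, 1.8]
opening: 0.002
```

```bash
for i in 1; do python3 -m handwheel '[{"hand":-1,"dx":0.4,"dy":0.08,"dz":0,"wx":0,"wy":0,"wz":0}]';  python3 -m handwheel '[{"hand":-1,"dx":0.4,"dy":0.08,"dz":0,"wx":0,"wy":0,"wz":0}]'; python3 -m handwheel '[{"hand":-1,"dx":0.2,"dy":0.04,"dz":0,"wx":0,"wy":0,"wz":0}]';done
python3 - <<'E'
from h import *
cap('side','s2')
crop('s2',100,250,150,310,5,'s2a')
E
```

```text
time_s: 4.3
position: [0.5709, 0.0846, 0.0884]
tcp_rot: [[-0.185, 0.983, 0.001], [0.983, 0.185, -0.0], [-0.0, 0.001, -1.0]]
force: [-1.6, -1.1, 1.7]
opening: 0.006
time_s: 4.4
position: [0.5746, 0.0854, 0.0884]
tcp_rot: [[-0.185, 0.983, 0.0], [0.983, 0.185, -0.0], [-0.0, 0.0, -1.0]]
force: [-0.9, 0.1, 0.9]
opening: 0.008
time_s: 4.5
position: [0.5768, 0.0858, 0.0885]
tcp_rot: [[-0.185, 0.983, 0.001], [0.983, 0.185, 0.0], [-0.0, 0.001, -1.0]]
force: [-0.8, -1.1, 2.0]
opening: 0.005
```

View pics/s2a.png

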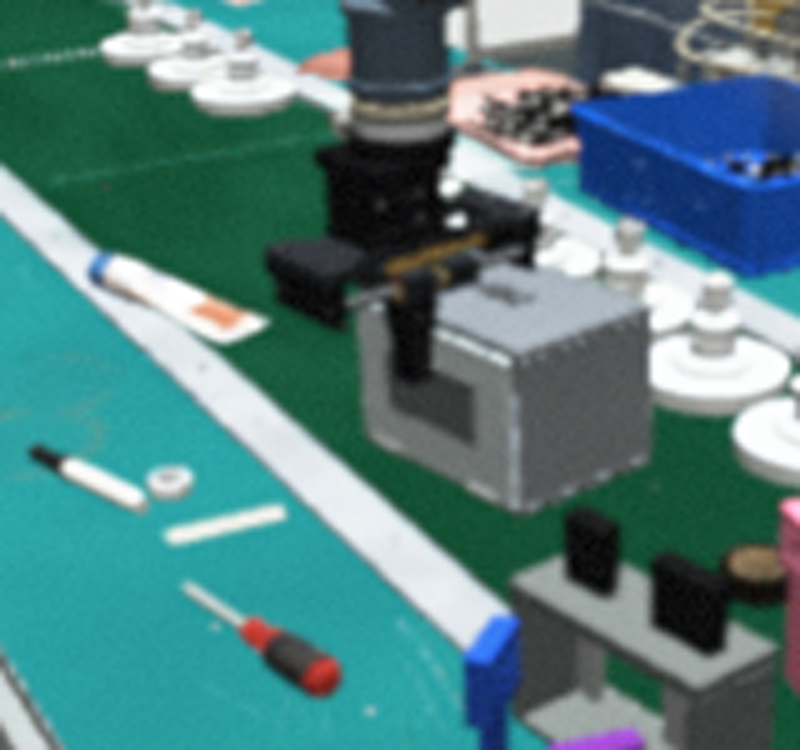

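The door is almost upright and the fingers still touch it. I keep pushing in small steps until the force rises.

```bash
python3 -m handwheel '[{"hand":-1,"dx":0.2,"dy":0.04,"dz":0,"wx":0,"wy":0,"wz":0}]';  python3 -m handwheel '[{"hand":-1,"dx":0.2,"dy":0.04,"dz":0,"wx":0,"wy":0,"wz":0}]'; python3 -m handwheel '[{"hand":-1,"dx":0.1,"dy":0.02,"dz":0,"wx":0,"wy":0,"wz":0},{"hand":-1,"dx":0,"dy":0,"dz":0,"wx":0,"wy":0,"wz":0}]'
```

```text
time_s: 4.65
position: [0.578, 0.0861, 0.0884]
tcp_rot: [[-0.185, 0.983, -0.0], [0.983, 0.185, -0.0], [-0.0, -0.0, -1.0]]
force: [-1.3, -1.6, 1.5]
opening: 0.005
time_s: 4.75
position: [0.5786, 0.0862, 0.0884]
tcp_rot: [[-0.185, 0.983, -0.004], [0.983, 0.185, -0.001], [0.0, -0.004, -1.0]]
force: [-6.2, -2.3, 5.7]
opening: 0.004
time_s: 4.95
position: [0.5785, 0.0862, 0.0884]
tcp_rot: [[-0.185, 0.983, -0.006], [0.983, 0.185, -0.001], [0.0, -0.006, -1.0]]
force: [-6.0, -3.2, 5.6]
opening: 0.003
```

```bash
python3 -m handwheel '[{"hand":-1,"dx":0.2,"dy":0.04,"dz":0,"wx":0,"wy":0,"wz":0},{"hand":-1,"dx":0,"dy":0,"dz":0,"wx":0,"wy":0,"wz":0}]';  python3 -m handwheel '[{"hand":-1,"dx":-1,"dy":-0.2,"dz":0,"wx":0,"wy":0,"wz":0},{"hand":-1,"dx":-3,"dy":-0.6,"dz":0,"wx":0,"wy":0,"wz":0},{"hand":-1,"dx":-3,"dy":-1,"dz":1,"wx":0,"wy":0,"wz":0},{"hand":1,"dx":-1,"dy":-3,"dz":3,"wx":0,"wy":0,"wz":0},{"hand":1,"dx":0,"dy":-4,"dz":3,"wx":0,"wy":0,"wz":0},{"hand":1,"dx":0,"dy":-4,"dz":3,"wx":0,"wy":0,"wz":0},{"hand":1,"dx":0,"dy":-3,"dz":3,"wx":0,"wy":0,"wz":0}]'
python3 - <<'E'
from h import *
cap('side','s3');cap('top','t3')
crop('s3',100,250,150,310,5,'s3a')
crop('t3',90,220,110,240,6,'t3a')
E
```

```text
time_s: 5.15
position: [0.5785, 0.0862, 0.0884]
tcp_rot: [[-0.186, 0.983, -0.01], [0.983, 0.186, -0.002], [0.0, -0.01, -1.0]]
force: [-9.8, -4.3, 7.9]
opening: 0.005
time_s: 5.85
position: [0.5038, -0.073, 0.22]
tcp_rot: [[-0.184, 0.983, 0.003], [0.983, 0.184, -0.001], [-0.001, 0.003, -1.0]]
force: [1.8, -0.3, 0.3]
opening: 0.285
```

View pics/s3a.png

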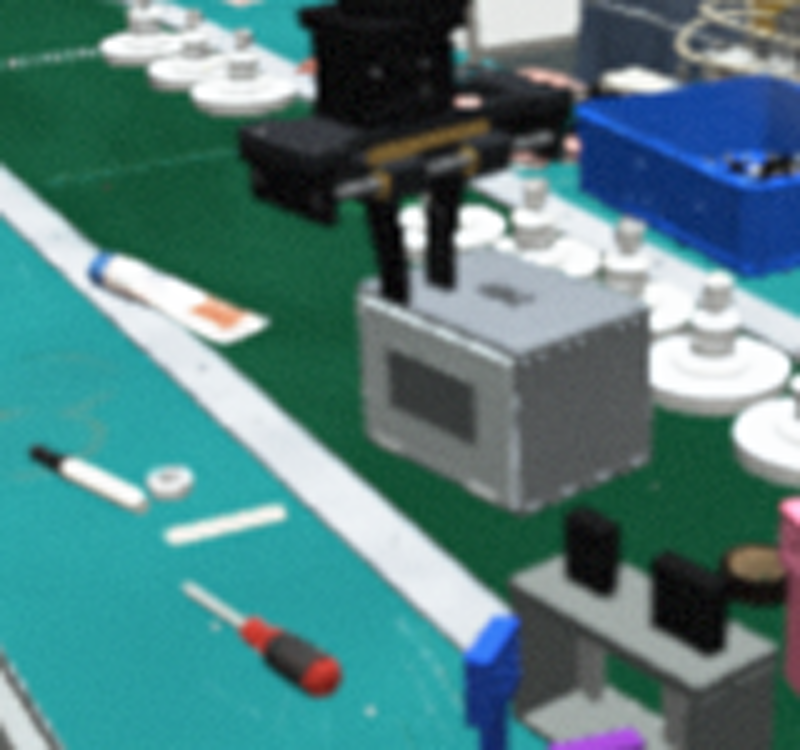

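View pics/t3a.png

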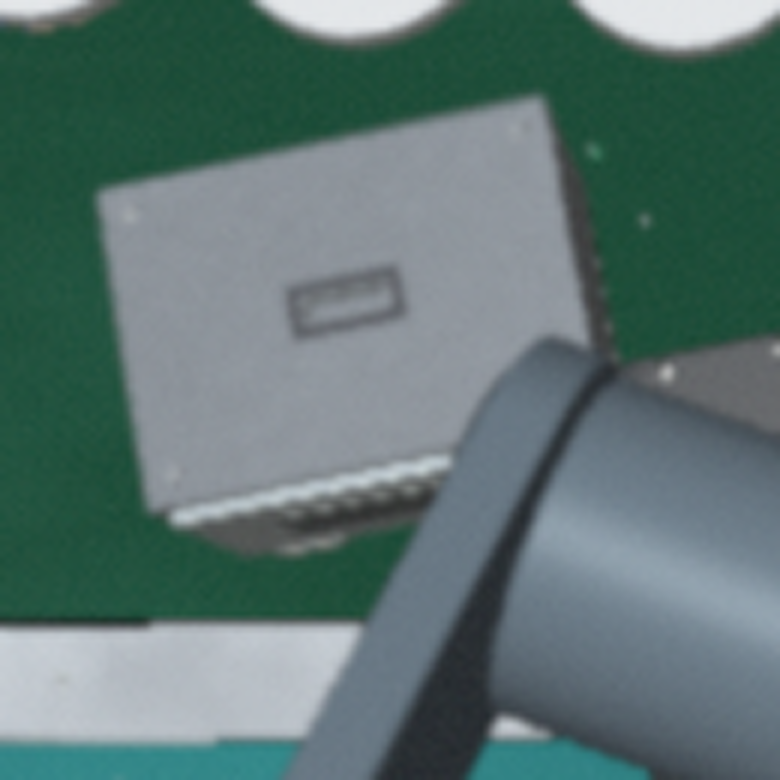

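The door is shut: in the side view its light panel is flush under the roof edge, and from the top only a thin edge line shows at (180,520)-(450,462). Next I compute the wide grip's pose.

Run:
```python
from h import *
np.set_printoptions(precision=4,suppress=True)
f=lambda x,y,ox,oy,s:((x+.5)/s-.5+ox,(y+.5)/s-.5+oy)
for C in ([(492,122),(672,85),(685,147),(500,182)],[(190,172),(312,147),(328,205),(198,240)]):
    B=[atz('top',*f(x,y,290,180,10),.139) for x,y in C]
    print(np.mean(B,0))
    for i in range(4): e=B[(i+1)%4]-B[i];print(np.linalg.norm(e),np.degrees(np.arctan2(e[1],e[0])))
# rack-based
c=np.array([.5271,-.2742]);a=np.radians(10.4)
print(c+.038*np.array([np.sin(a),-np.cos(a)]))
# side: top face corners of wide grip in s0a crop(5x,200,130)
B=[atz('side',*f(x,y,200,130,5),.139) for x,y in [(404,408),(425,402),(478,434),(460,440)]];print('side',np.mean(B,0))
# dark pixel depth pts
d=np.load('pics/t0.npz');p,dd=d['p'],d['d']
pts=[]
for v in range(183,203):
  for u in range(333,362):
    if p[v,u].max()<75 and dd[v,u]>0:
      r,o=ray('top',u,v);P=o+r*dd[v,u]
      if P[2]>.13: pts.append(P)
pts=np.array(pts);print(len(pts),pts.mean(0));print(cv2.minAreaRect(pts[:,:2].astype(np.float32)*1000))
```

```text
[ 0.5317 -0.3117  0.139 ]
0.04192512447861069 -78.98264338171057
0.014255020169959127 -169.8643481870641
0.042882372779058896 100.07509089221789
0.013598631508080728 6.078225962072873
[ 0.5195 -0.2368  0.139 ]
0.02806453163941133 -78.93772474373422
0.013467273636796066 -165.80242775264085
0.030313497210145743 104.48970925696952
0.01532889954294785 5.603744486239508
[ 0.534  -0.3116]
side [ 0.5306 -0.3165  0.139 ]
116 [ 0.5318 -0.3101  0.1372]
((531.8265380859375, -310.4556579589844), (13.093400955200195, 44.232421875), 11.424898147583008)
```

```bash
python3 -m handwheel '[{"hand":1,"dx":0.4,"dy":-3.4,"dz":0,"wx":0,"wy":0,"wz":0},{"hand":1,"dx":0.4,"dy":-3.4,"dz":0,"wx":0,"wy":0,"wz":0},{"hand":1,"dx":0.4,"dy":-3.4,"dz":0,"wx":0,"wy":0,"wz":0},{"hand":1,"dx":0.4,"dy":-3.4,"dz":0,"wx":0,"wy":0,"wz":0},{"hand":1,"dx":0.4,"dy":-3.4,"dz":0,"wx":0,"wy":0,"wz":0},{"hand":1,"dx":0.4,"dy":-3.4,"dz":0,"wx":0,"wy":0,"wz":0},{"hand":1,"dx":0.4,"dy":-3.4,"dz":0,"wx":0,"wy":0,"wz":0},{"hand":1,"dx":0,"dy":0,"dz":0,"wx":0,"wy":0,"wz":0},{"hand":1,"dx":0,"dy":0,"dz":-2,"wx":0,"wy":0,"wz":0}]'
python3 - <<'E'
from h import *
cap('side','s4')
crop('s4',130,280,220,350,5,'s4a')
E
```

```text
time_s: 6.85
position: [0.5329, -0.31, 0.1996]
tcp_rot: [[-0.184, 0.983, 0.005], [0.983, 0.184, -0.003], [-0.004, 0.004, -1.0]]
force: [0.6, 0.1, 0.1]
opening: 0.997
```

View pics/s4a.png

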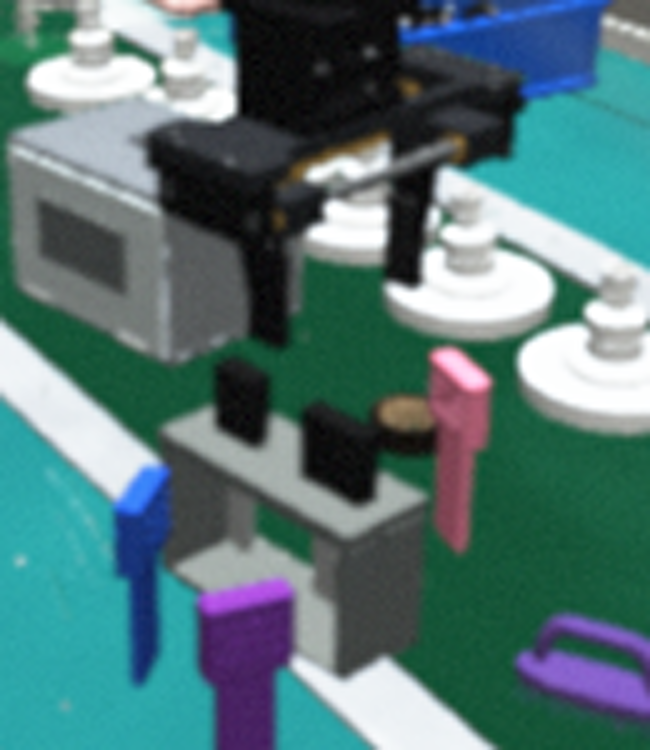

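```bash
python3 -m handwheel '[{"hand":1,"dx":0,"dy":-0.1,"dz":-2.5,"wx":0,"wy":0,"wz":0},{"hand":1,"dx":0,"dy":0,"dz":-2.5,"wx":0,"wy":0,"wz":0},{"hand":1,"dx":0,"dy":0,"dz":-2,"wx":0,"wy":0,"wz":0},{"hand":1,"dx":0,"dy":0,"dz":-1.5,"wx":0,"wy":0,"wz":0},{"hand":1,"dx":0,"dy":0,"dz":-1.3,"wx":0,"wy":0,"wz":0},{"hand":1,"dx":0,"dy":0,"dz":0,"wx":0,"wy":0,"wz":0}]'
python3 - <<'E'
from h import *
cap('side','s5')
crop('s5',130,280,220,350,5,'s5a')
E
```

```text
time_s: 7.5
position: [0.5301, -0.3077, 0.0984]
tcp_rot: [[-0.186, 0.983, -0.004], [0.983, 0.186, 0.003], [0.004, -0.003, -1.0]]
force: [-0.7, 0.1, 0.8]
opening: 1.0
```

View pics/s5a.png

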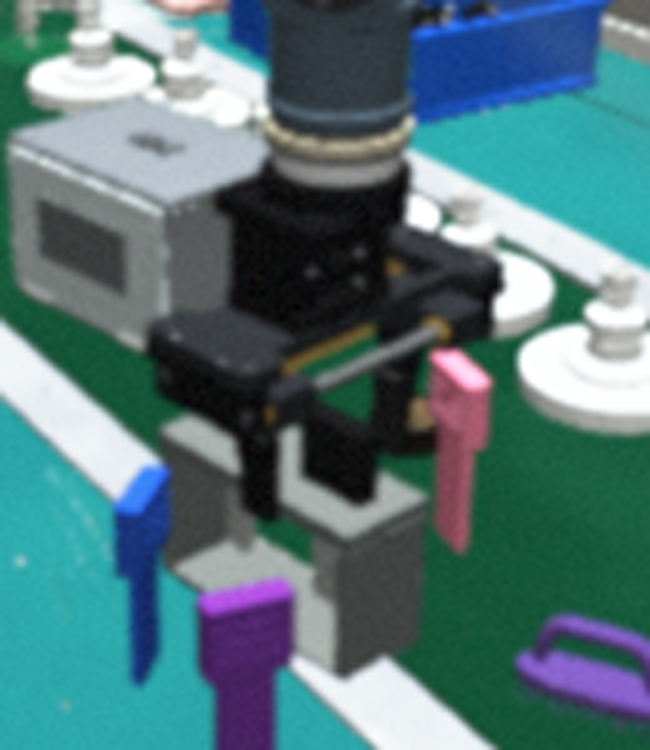

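```bash
python3 -m handwheel '[{"hand":1,"dx":0.1,"dy":-0.3,"dz":0.3,"wx":0,"wy":0,"wz":0},{"hand":1,"dx":0,"dy":0,"dz":0,"wx":0,"wy":0,"wz":0},{"hand":1,"dx":0,"dy":0,"dz":0,"wx":0,"wy":0,"wz":0}]'
```

```text
time_s: 7.85
position: [0.5328, -0.3135, 0.1047]
tcp_rot: [[-0.185, 0.983, 0.002], [0.983, 0.185, -0.001], [-0.002, 0.002, -1.0]]
force: [-0.4, -0.7, -0.0]
opening: 1.003
```

```bash
python3 -m handwheel '[{"hand":1,"dx":0,"dy":0.2,"dz":-0.2,"wx":0,"wy":0,"wz":0},{"hand":-1,"dx":0,"dy":0,"dz":0,"wx":0,"wy":0,"wz":0},{"hand":-1,"dx":0,"dy":0,"dz":0,"wx":0,"wy":0,"wz":0},{"hand":-1,"dx":0,"dy":0,"dz":0,"wx":0,"wy":0,"wz":0},{"hand":-1,"dx":0,"dy":0,"dz":0,"wx":0,"wy":0,"wz":0},{"hand":-1,"dx":0,"dy":0,"dz":0,"wx":0,"wy":0,"wz":0},{"hand":-1,"dx":0,"dy":0,"dz":0,"wx":0,"wy":0,"wz":0},{"hand":-1,"dx":0,"dy":0,"dz":0,"wx":0,"wy":0,"wz":0},{"hand":-1,"dx":0,"dy":0,"dz":0,"wx":0,"wy":0,"wz":0},{"hand":-1,"dx":0,"dy":0,"dz":0,"wx":0,"wy":0,"wz":0}]'
```

```text
time_s: 8.85
position: [0.5322, -0.3109, 0.1016]
tcp_rot: [[-0.185, 0.983, 0.0], [0.983, 0.185, -0.0], [-0.0, 0.0, -1.0]]
force: [0.0, 0.5, -0.0]
opening: 0.262
```

```bash
python3 -m handwheel '[{"hand":-1,"dx":0,"dy":0,"dz":0,"wx":0,"wy":0,"wz":0},{"hand":-1,"dx":0,"dy":0,"dz":0,"wx":0,"wy":0,"wz":0},{"hand":-1,"dx":0,"dy":0,"dz":0,"wx":0,"wy":0,"wz":0},{"hand":-1,"dx":0,"dy":0,"dz":0,"wx":0,"wy":0,"wz":0}]'
```

```text
time_s: 9.25
position: [0.5323, -0.3109, 0.1016]
tcp_rot: [[-0.185, 0.983, 0.0], [0.983, 0.185, -0.0], [-0.0, 0.0, -1.0]]
force: [0.3, -0.4, 0.4]
opening: 0.178
```

```bash
python3 -m handwheel '[{"hand":-1,"dx":0,"dy":0,"dz":0.5,"wx":0,"wy":0,"wz":0},{"hand":-1,"dx":0,"dy":0,"dz":1,"wx":0,"wy":0,"wz":0},{"hand":-1,"dx":0,"dy":0,"dz":1.5,"wx":0,"wy":0,"wz":0},{"hand":-1,"dx":0,"dy":0,"dz":2,"wx":0,"wy":0,"wz":0},{"hand":-1,"dx":0,"dy":0,"dz":2,"wx":0,"wy":0,"wz":0},{"hand":-1,"dx":0,"dy":0,"dz":2,"wx":0,"wy":0,"wz":0},{"hand":-1,"dx":0,"dy":0,"dz":2,"wx":0,"wy":0,"wz":0},{"hand":-1,"dx":0,"dy":0,"dz":2,"wx":0,"wy":0,"wz":0},{"hand":-1,"dx":0,"dy":0,"dz":2,"wx":0,"wy":0,"wz":0},{"hand":-1,"dx":0,"dy":0,"dz":0,"wx":0,"wy":0,"wz":0}]'
python3 - <<'E'
from h import *
cap('side','s6');cap('top','t6')
crop('s6',90,240,220,350,5,'s6a')
E
```

```text
time_s: 10.25
position: [0.5332, -0.3121, 0.2554]
tcp_rot: [[-0.185, 0.983, 0.005], [0.983, 0.185, -0.005], [-0.006, 0.004, -1.0]]
force: [-0.5, -0.8, -0.9]
opening: 0.18
```

View pics/s6a.png

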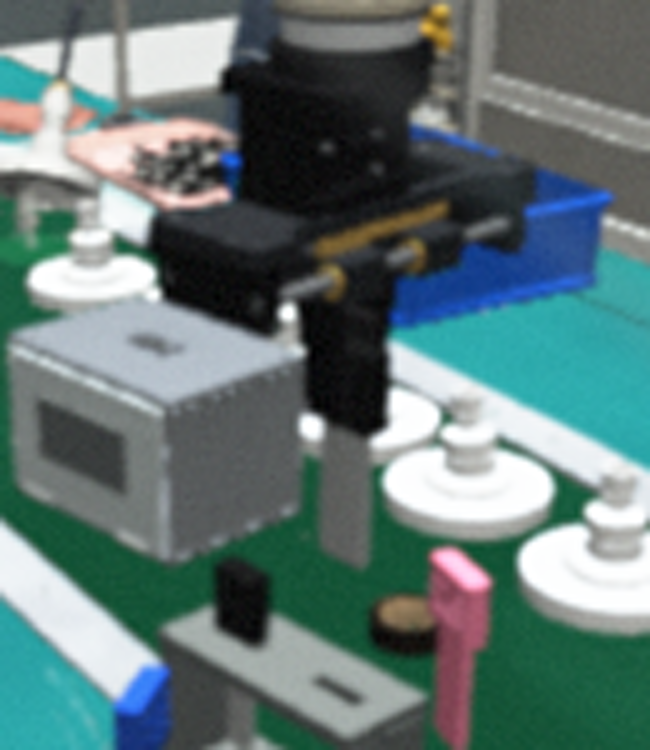

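View pics/t6.png

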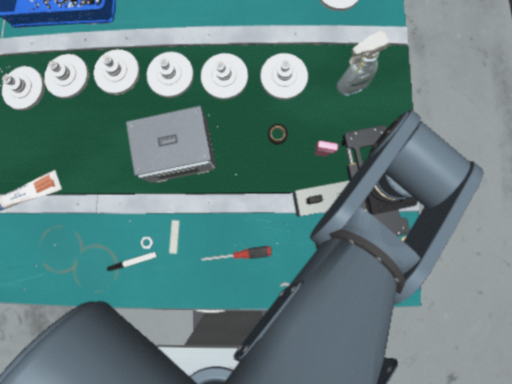

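```bash
python3 -m handwheel '[{"hand":-1,"dx":0.6,"dy":2,"dz":0,"wx":0,"wy":0,"wz":0},{"hand":-1,"dx":0.8,"dy":2.6,"dz":0,"wx":0,"wy":0,"wz":0},{"hand":-1,"dx":0.8,"dy":2.6,"dz":0,"wx":0,"wy":0,"wz":0},{"hand":-1,"dx":0.8,"dy":2.6,"dz":0,"wx":0,"wy":0,"wz":0},{"hand":-1,"dx":0.8,"dy":2.6,"dz":0,"wx":0,"wy":0,"wz":0},{"hand":-1,"dx":0.8,"dy":2.6,"dz":0,"wx":0,"wy":0,"wz":0},{"hand":-1,"dx":0.8,"dy":2.6,"dz":0,"wx":0,"wy":0,"wz":0},{"hand":-1,"dx":0.8,"dy":2.6,"dz":0,"wx":0,"wy":0,"wz":0},{"hand":-1,"dx":0.8,"dy":2.6,"dz":0,"wx":0,"wy":0,"wz":0},{"hand":-1,"dx":0.8,"dy":2.6,"dz":0,"wx":0,"wy":0,"wz":0}]'
python3 -m handwheel '[{"hand":-1,"dx":0.8,"dy":2.6,"dz":0,"wx":0,"wy":0,"wz":0},{"hand":-1,"dx":0.8,"dy":2.6,"dz":0,"wx":0,"wy":0,"wz":0},{"hand":-1,"dx":0.8,"dy":2.6,"dz":0,"wx":0,"wy":0,"wz":0},{"hand":-1,"dx":0.8,"dy":2.6,"dz":0,"wx":0,"wy":0,"wz":0},{"hand":-1,"dx":0.8,"dy":2.6,"dz":0,"wx":0,"wy":0,"wz":0},{"hand":-1,"dx":0.5,"dy":1.6,"dz":0,"wx":0,"wy":0,"wz":0},{"hand":-1,"dx":0.3,"dy":1.2,"dz":0,"wx":0,"wy":0,"wz":0},{"hand":-1,"dx":0,"dy":0,"dz":0,"wx":0,"wy":0,"wz":0},{"hand":-1,"dx":0,"dy":0,"dz":0,"wx":0,"wy":0,"wz":0},{"hand":-1,"dx":0,"dy":0,"dz":0,"wx":0,"wy":0,"wz":0}]'
python3 - <<'E'
from h import *
cap('side','s7');cap('top','t7')
crop('s7',60,210,190,320,5,'s7a')
crop('t7',80,220,110,240,6,'t7a')
E
```

```text
time_s: 11.35
position: [0.6091, -0.0556, 0.2497]
tcp_rot: [[-0.185, 0.983, -0.004], [0.983, 0.185, 0.001], [0.001, -0.004, -1.0]]
force: [0.4, 0.2, -2.0]
opening: 0.181
time_s: 12.35
position: [0.6579, 0.0999, 0.2515]
tcp_rot: [[-0.184, 0.983, -0.001], [0.983, 0.184, -0.001], [-0.0, -0.001, -1.0]]
force: [0.4, 0.0, -1.4]
opening: 0.185
```

View pics/s7a.png

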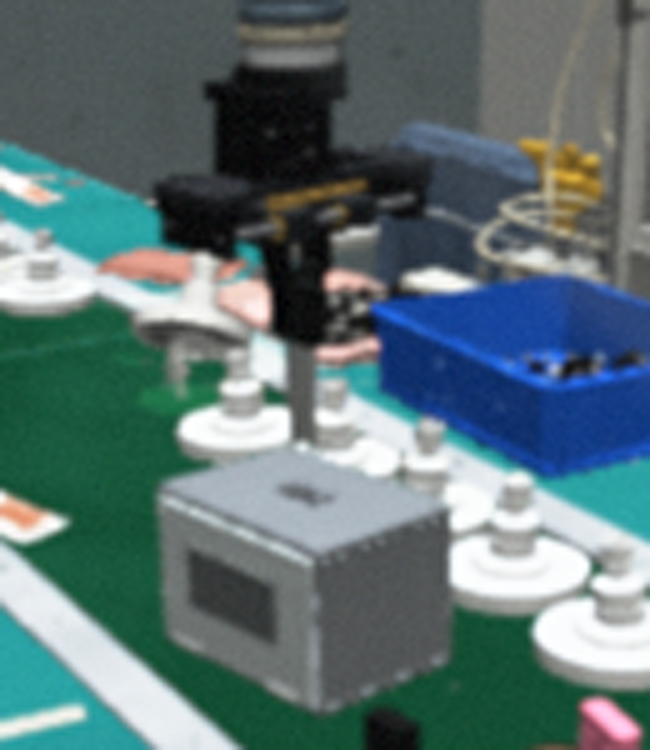

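View pics/t7a.png

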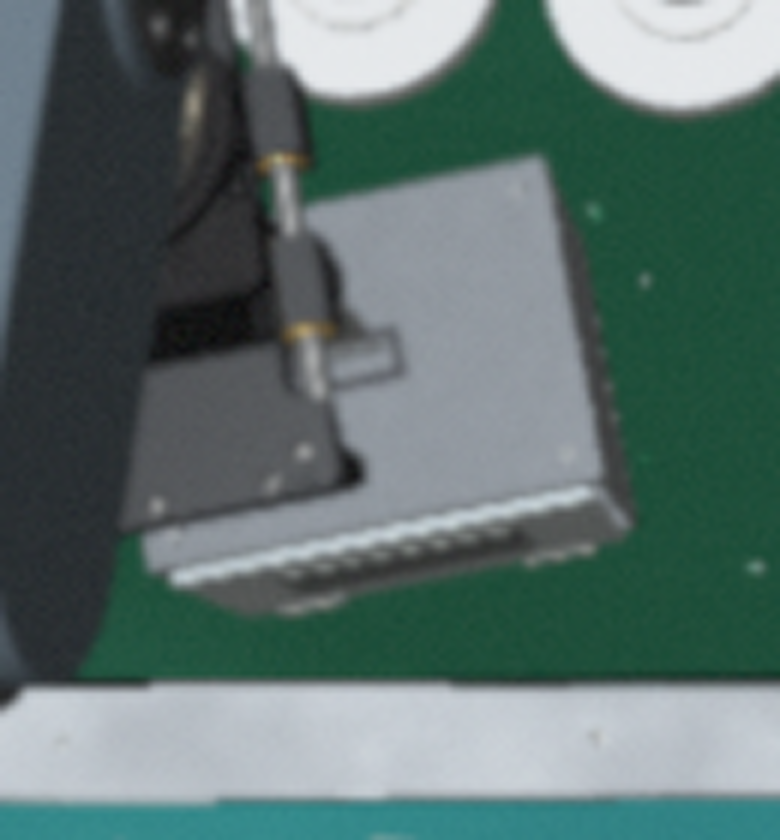

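```bash
cat > ring.py <<'E'
from h import *
np.set_printoptions(precision=4,suppress=True)
# fit: sample box-plane texture from the pictures at z=.13, match model of ring & roof edges
g=sum(cv2.cvtColor(np.load(f'pics/{t}.npz')['p'],cv2.COLOR_RGB2GRAY).astype(np.float32) for t in('t0','t3'))/2
a=np.radians(11.1);c0=np.array([.6594,.1008])
def rect(yaw,c,ext=.03,step=.00025,g=g,n='top'):
    s=np.arange(-ext,ext+step/2,step);X,Y=np.meshgrid(s,s,indexing='ij')
    P=np.stack([c[0]+X*np.cos(yaw)-Y*np.sin(yaw),c[1]+X*np.sin(yaw)+Y*np.cos(yaw),0*X+.13],-1)
    cc,R,t=cal(n);q=P@R.T+t;q=q[...,:2]/q[...,2:];q=q*(1+cc['k1']*(q**2).sum(-1,keepdims=True))
    return s,cv2.remap(g,(q[...,0]*cc['fx']+cc['cx']).astype(np.float32),(q[...,1]*cc['fy']+cc['cy']).astype(np.float32),cv2.INTER_CUBIC)
if __name__=='__main__':
    s,I=rect(a,c0)
    cv2.imwrite('pics/ring.png',cv2.resize(np.clip((I[::-1,::-1]-60)*2,0,255).astype(np.uint8),None,fx=3,fy=3))
    px=I[:,np.abs(s)<.012].mean(1); py=I[np.abs(s)<.005].mean(0)
    print('x profile');print(' '.join(f'{1000*a:.0f}:{b:.0f}' for a,b in zip(s[40:-40:4],px[40:-40:4])))
    print('y profile');print(' '.join(f'{1000*a:.0f}:{b:.0f}' for a,b in zip(s[::4],py[::4])))
E
python3 ring.py
```

```text
x profile
-20:147 -19:147 -18:147 -17:147 -16:146 -15:145 -14:143 -13:138 -12:130 -11:120 -10:111 -9:105 -8:106 -7:113 -6:123 -5:132 -4:139 -3:142 -2:142 -1:138 0:133 1:126 2:120 3:116 4:114 5:112 6:109 7:105 8:104 9:107 10:114 11:123 12:131 13:138 14:141 15:143 16:143 17:143 18:143 19:143 20:143
y profile
-30:145 -29:145 -28:144 -27:144 -26:143 -25:140 -24:136 -23:128 -22:118 -21:109 -20:105 -19:106 -18:113 -17:121 -16:127 -15:131 -14:131 -13:130 -12:129 -11:127 -10:128 -9:129 -8:130 -7:131 -6:131 -5:131 -4:131 -3:130 -2:130 -1:129 0:128 1:128 2:128 3:129 4:130 5:131 6:131 7:131 8:131 9:131 10:130 11:129 12:127 13:125 14:123 15:121 16:119 17:117 18:113 19:107 20:103 21:103 22:107 23:115 24:125 25:134 26:139 27:142 28:144 29:144 30:145
```

View pics/ring.png

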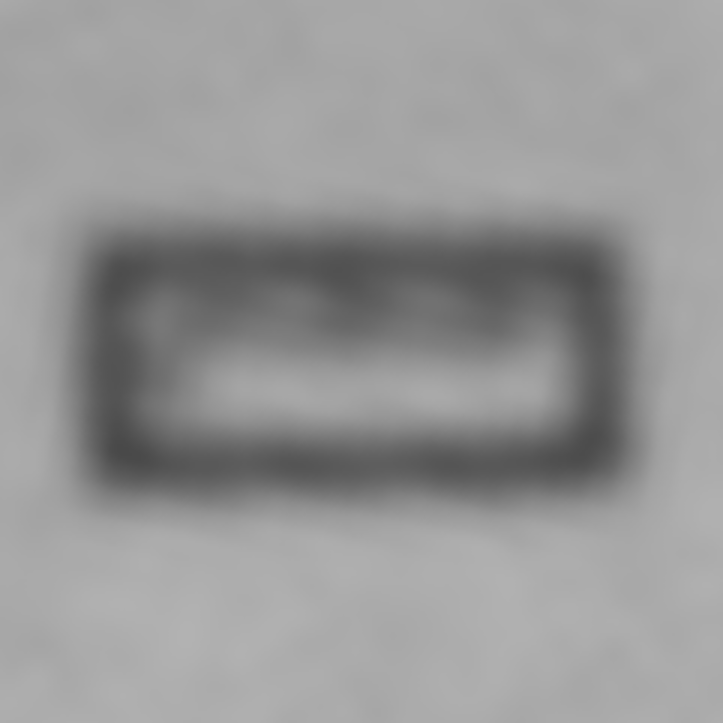

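```bash
cat > grip.py <<'E'
from h import *
g=cv2.cvtColor(np.load('pics/t0.npz')['p'],cv2.COLOR_RGB2GRAY).astype(np.float32)
def rect(yaw,c,z,ext=.04,step=.00025,n='top',g=g):
    s=np.arange(-ext,ext+step/2,step);X,Y=np.meshgrid(s,s,indexing='ij')
    P=np.stack([c[0]+X*np.cos(yaw)-Y*np.sin(yaw),c[1]+X*np.sin(yaw)+Y*np.cos(yaw),0*X+z],-1)
    cc,R,t=cal(n);q=P@R.T+t;q=q[...,:2]/q[...,2:];q=q*(1+cc['k1']*(q**2).sum(-1,keepdims=True))
    return s,cv2.remap(g,(q[...,0]*cc['fx']+cc['cx']).astype(np.float32),(q[...,1]*cc['fy']+cc['cy']).astype(np.float32),cv2.INTER_CUBIC)
if __name__=='__main__':
    a=np.radians(10.66);s,I=rect(a,(.5322,-.3110),.139)
    cv2.imwrite('pics/grip.png',cv2.resize(np.clip(I[::-1,::-1]*1.3,0,255).astype(np.uint8),None,fx=2,fy=2))
    px=I[:,np.abs(s)<.015].mean(1); py=I[np.abs(s)<.004].mean(0)
    for y0 in(-.015,0,.015):
        q=I[:,np.abs(s-y0)<.005].mean(1);print('x edge at y',y0,[round(1000*s[i],2) for i in range(80,240) if (q[i]-100)*(q[i+1]-100)<0])
    print(' '.join(f'{1000*a:.0f}:{b:.0f}' for a,b in zip(s[60:-60:4],px[60:-60:4])))
    print(' '.join(f'{1000*a:.0f}:{b:.0f}' for a,b in zip(s[::4],py[::4])))
E
python3 grip.py
```

```text
x edge at y -0.015 [np.float64(-7.75), np.float64(7.25)]
x edge at y 0 [np.float64(-8.25), np.float64(7.5)]
x edge at y 0.015 [np.float64(-8.0), np.float64(7.5)]
-25:174 -24:174 -23:174 -22:174 -21:174 -20:174 -19:174 -18:174 -17:174 -16:174 -15:174 -14:174 -13:174 -12:171 -11:165 -10:150 -9:126 -8:98 -7:73 -6:58 -5:54 -4:56 -3:60 -2:61 -1:62 0:62 1:62 2:62 3:61 4:61 5:63 6:71 7:87 8:110 9:135 10:155 11:167 12:173 13:174 14:175 15:175 16:174 17:174 18:174 19:174 20:174 21:174 22:174 23:173 24:171 25:165
-40:56 -39:55 -38:54 -37:53 -36:53 -35:53 -34:53 -33:54 -32:53 -31:53 -30:57 -29:68 -28:86 -27:107 -26:125 -25:132 -24:126 -23:109 -22:91 -21:74 -20:62 -19:57 -18:55 -17:55 -16:56 -15:56 -14:57 -13:57 -12:57 -11:56 -10:57 -9:58 -8:59 -7:59 -6:60 -5:60 -4:60 -3:61 -2:61 -1:61 0:61 1:61 2:61 3:62 4:62 5:63 6:63 7:64 8:64 9:63 10:64 11:64 12:64 13:64 14:65 15:65 16:65 17:64 18:62 19:59 20:53 21:45 22:36 23:29 24:24 25:24 26:33 27:48 28:70 29:95 30:121 31:144 32:161 33:173 34:177 35:179 36:179 37:179 38:180 39:180 40:180
```

View pics/grip.png

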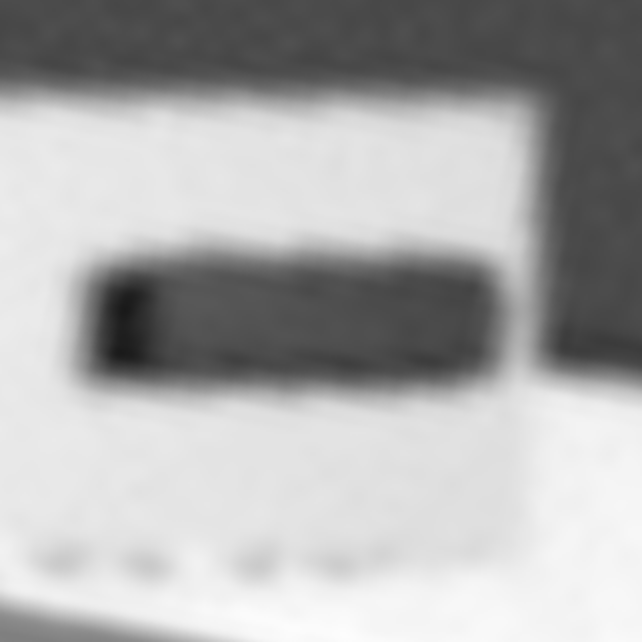

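```bash
python3 -m handwheel '[{"hand":-1,"dx":0.1,"dy":0.17,"dz":-1,"wx":0,"wy":0,"wz":0.008},{"hand":-1,"dx":0,"dy":0,"dz":-1,"wx":0,"wy":0,"wz":0},{"hand":-1,"dx":0,"dy":0,"dz":-1,"wx":0,"wy":0,"wz":0},{"hand":-1,"dx":0,"dy":0,"dz":-0.5,"wx":0,"wy":0,"wz":0},{"hand":-1,"dx":0,"dy":0,"dz":0,"wx":0,"wy":0,"wz":0},{"hand":-1,"dx":0,"dy":0,"dz":0,"wx":0,"wy":0,"wz":0},{"hand":-1,"dx":0,"dy":0,"dz":0,"wx":0,"wy":0,"wz":0}]'
python3 - <<'E'
from h import *
P=[vision.capture('side')[0].astype(np.float32) for _ in range(6)]
p=np.mean(P,0).astype(np.uint8);np.savez('pics/s8.npz',p=p,d=0)
crop('s8',110,170,225,285,12,'s8a')
print(bot.read_state()['position'],proj('side',bot.read_state()['position']))
q=np.mean([np.load(f'pics/{t}.npz')['p'].astype(float) for t in('s0','s4','s5','s3')],0).astype(np.uint8);np.savez('pics/sb.npz',p=q,d=0);crop('sb',110,170,225,285,12,'sba')
E
```

```text
time_s: 13.15
position: [0.6596, 0.1029, 0.217]
tcp_rot: [[-0.193, 0.981, 0.001], [0.981, 0.193, 0.0], [-0.0, 0.001, -1.0]]
force: [-0.4, -1.1, -1.0]
opening: 0.18
[0.65927733 0.10283028 0.21687288] (np.float64(249.91111255488835), np.float64(135.0523310524131))
```

View pics/s8a.png

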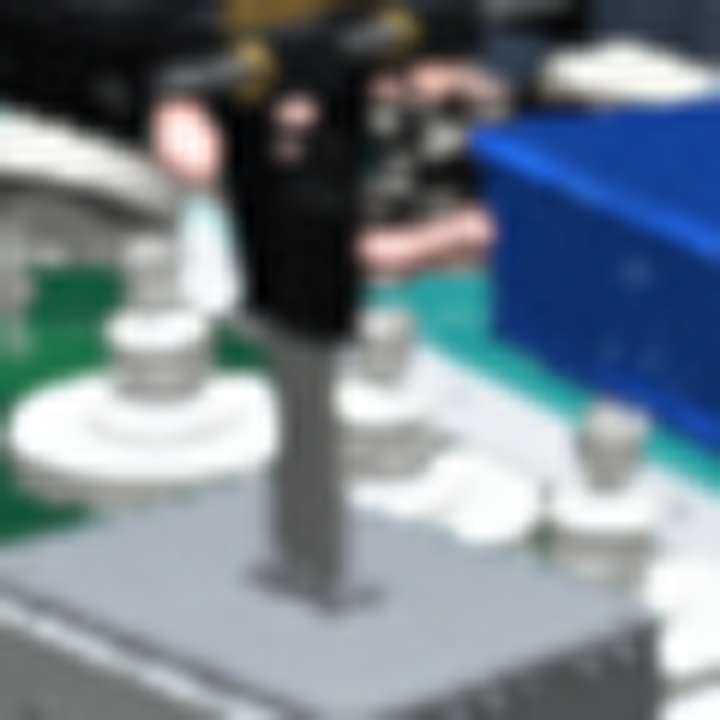

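Run:
```python
from h import *
q=np.mean([np.load(f'pics/{t}.npz')['p'].astype(float) for t in('s0','s5','s2','s6')],0).astype(np.uint8);np.savez('pics/sb.npz',p=q,d=0);crop('sb',130,175,225,285,12,'sba')
```

```text
(no output)
```

View pics/sba.png

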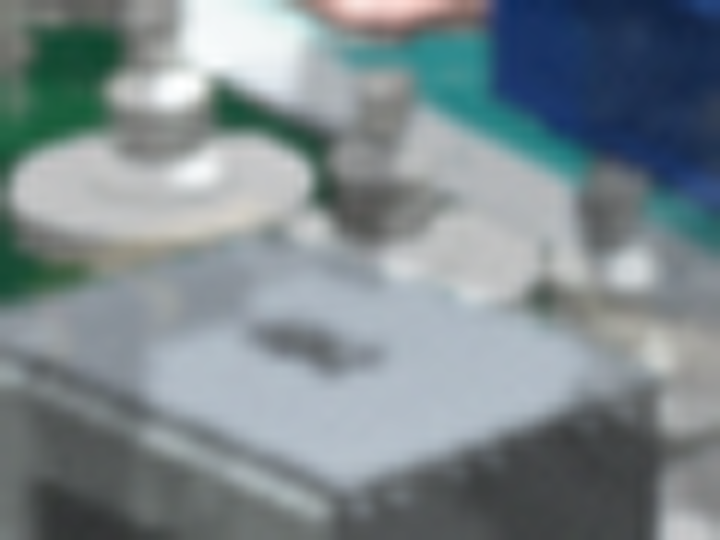

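```bash
cat > ov.py <<'E'
from h import *
import sys
def ov(tag,out,slot,tcp,yaw,r0,r1,c0,c1,s,z=.13):
    p=np.load(f'pics/{tag}.npz')['p'][r0:r1,c0:c1]
    im=cv2.resize(cv2.cvtColor(p,cv2.COLOR_RGB2BGR),None,fx=s,fy=s,interpolation=cv2.INTER_CUBIC)
    ex=np.array([np.cos(yaw),np.sin(yaw),0]);ey=np.array([-np.sin(yaw),np.cos(yaw),0])
    def poly(Q,col):
        P=[]
        for q in Q:
            u,v=proj('side',q);P.append([(u-c0+.5)*s-.5,(v-r0+.5)*s-.5])
        cv2.polylines(im,[np.round(P).astype(np.int32)],True,col,1)
    S=np.array([*slot,z])
    poly([S+a*.0105*ex+b*.0225*ey for a,b in((-1,-1),(1,-1),(1,1),(-1,1))],(0,255,255))
    poly([S+a*.065*ex+b*.09*ey for a,b in((-1,-1),(1,-1),(1,1),(-1,1))],(0,255,0))
    T=np.array(tcp)
    for hh in(-.0816,-.0066):
        poly([T+a*.003*ex+b*.015*ey+np.array([0,0,hh]) for a,b in((-1,-1),(1,-1),(1,1),(-1,1))],(0,0,255))
    for a,b in((-1,-1),(1,-1),(1,1),(-1,1)):
        poly([T+a*.003*ex+b*.015*ey+np.array([0,0,hh]) for hh in(-.0816,-.0066)],(0,0,255))
    cv2.imwrite(f'pics/{out}.png',im)
if __name__=='__main__':
    ov('s8','ov8',(.6592,.1014),bot.read_state()['position'],np.radians(11.1),110,170,210,290,10)
    ov('s0','ov0',(.6592,.1014),[9,9,9],np.radians(11.1),110,170,210,290,10)
E
python3 ov.py
```

```text
(no output)
```

View pics/ov8.png

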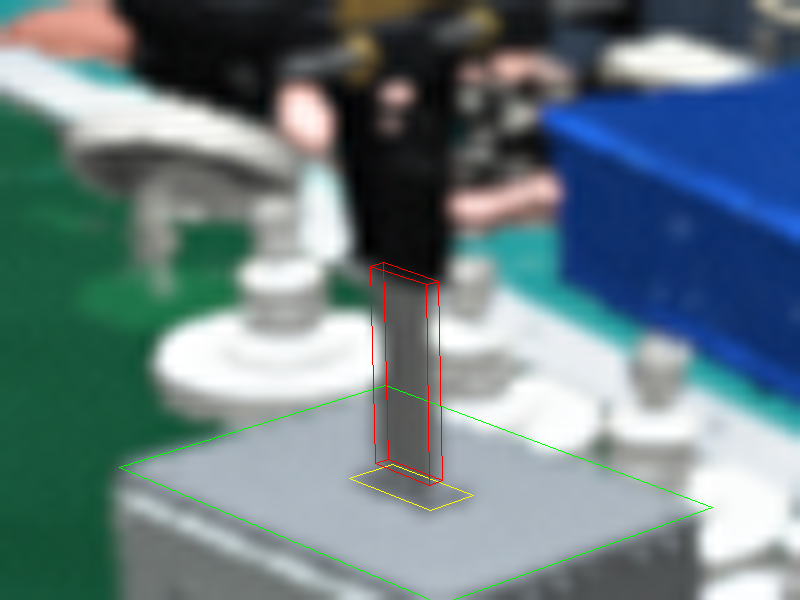

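View pics/ov0.png

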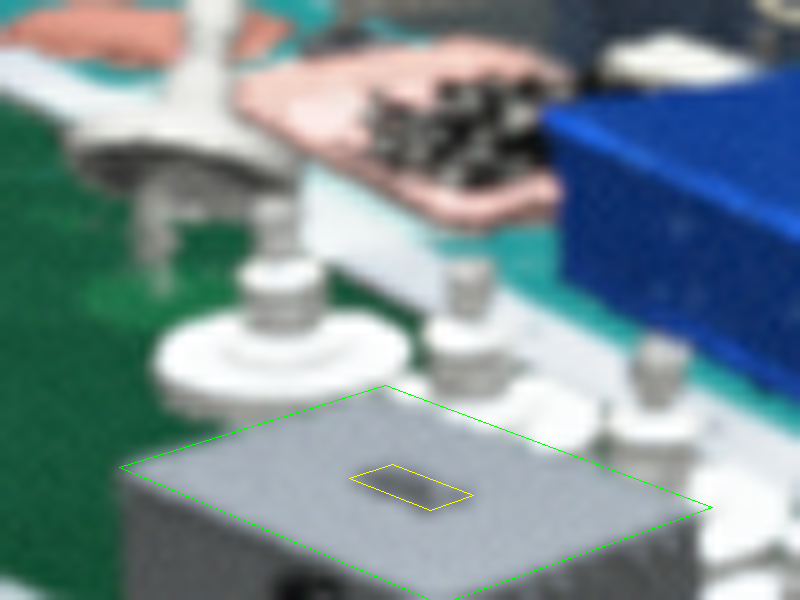

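Run:
```python
from h import *
from scipy.optimize import least_squares
import ring
g=np.mean([cv2.cvtColor(np.load(f'pics/{t}.npz')['p'],cv2.COLOR_RGB2GRAY).astype(np.float32) for t in('s0','s6','s5')],0)
g=g.astype(np.float32)
s,I=ring.rect(np.radians(11.1),(.6592,.1014),g=g,n='side')
cv2.imwrite('pics/rings.png',cv2.resize(np.clip((I[::-1,::-1]-60)*1.6,0,255).astype(np.uint8),None,fx=2.5,fy=2.5))
# darkness centroid + horizontal extent in the raw image
W=g[150:170,240:264];b=np.median(W);D=np.clip(b-8-W,0,None)
vv,uu=np.mgrid[150:170,240:264];print('dark centroid px',(D*uu).sum()/D.sum(),(D*vv).sum()/D.sum(),'model slot',proj('side',[.6592,.1014,.13]))
col=D.sum(0);print(np.round(col,0))
G=cv2.cvtColor(np.load('pics/s8.npz')['p'],cv2.COLOR_RGB2GRAY)
for v in(139,142,145,148,151,154,156,157,158,159,160):print(v,G[v,242:260])
```

```text
dark centroid px 250.3843359617184 163.46059690014735 model slot (np.float64(250.60195475283084), np.float64(158.2029663690353))
[260. 244. 224. 191. 123. 105. 155. 215. 256. 251. 236. 246. 211. 130.
  89.  88.  83.  60.  74. 102. 126. 157. 193. 246.]
139 [117  77  65  67  73  80  86  85  84  78  86 124 149 153 164 162 164 193]
142 [233 250 252 252 240 177 104  86  89  90 127 213 243 235 221 210 222 236]
145 [235 236 240 248 252 237 138  85  87  89 101 140 178 193 195 190 178 174]
148 [248 247 242 233 214 159 101  85  88  89  99 127 148 153 163 175 174 168]
151 [173 174 176 177 166 133  95  87  88  91  97 136 203 238 241 245 250 250]
154 [179 178 178 177 167 134  97  87  89  90  98 122 155 175 178 178 178 176]
156 [179 178 178 172 160 140 114  93  93  90  95 123 157 175 178 178 179 178]
157 [180 180 176 157 134 119 109 100 100  94  96 124 158 172 176 176 178 179]
158 [181 181 175 158 136 117 105 103 104  97 104 130 152 159 163 172 177 179]
159 [182 183 181 176 166 146 133 122 112 104 112 131 138 136 146 167 177 179]
160 [181 181 181 181 180 176 173 167 152 130 119 130 144 148 159 175 180 179]
```

View pics/rings.png

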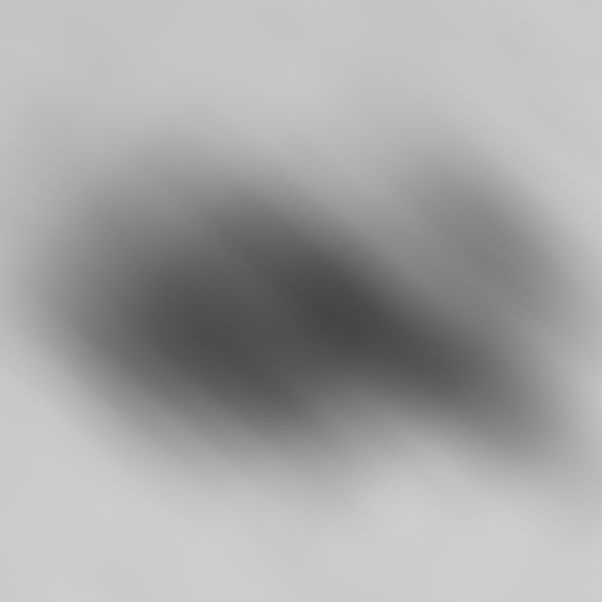

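```bash
python3 -m handwheel '[{"hand":-1,"dx":-0.04,"dy":-0.12,"dz":0,"wx":0,"wy":0,"wz":0},{"hand":-1,"dx":0,"dy":0,"dz":0,"wx":0,"wy":0,"wz":0},{"hand":-1,"dx":0,"dy":0,"dz":0,"wx":0,"wy":0,"wz":0}]'; python3 -m handwheel '[{"hand":-1,"dx":0,"dy":0,"dz":-0.3,"wx":0,"wy":0,"wz":0},{"hand":-1,"dx":0,"dy":0,"dz":0,"wx":0,"wy":0,"wz":0}]'; python3 -m handwheel '[{"hand":-1,"dx":0,"dy":0,"dz":-0.2,"wx":0,"wy":0,"wz":0},{"hand":-1,"dx":0,"dy":0,"dz":0,"wx":0,"wy":0,"wz":0}]'; python3 -m handwheel '[{"hand":-1,"dx":0,"dy":0,"dz":-0.1,"wx":0,"wy":0,"wz":0},{"hand":-1,"dx":0,"dy":0,"dz":0,"wx":0,"wy":0,"wz":0}]'
```

```text
time_s: 13.75
position: [0.6587, 0.1015, 0.2166]
tcp_rot: [[-0.193, 0.981, 0.0], [0.981, 0.193, 0.0], [0.0, 0.0, -1.0]]
force: [0.5, -1.1, -0.6]
opening: 0.182
time_s: 13.95
position: [0.6584, 0.1016, 0.213]
tcp_rot: [[-0.193, 0.981, -0.001], [0.981, 0.193, -0.0], [0.0, -0.001, -1.0]]
force: [-0.6, -0.4, -1.6]
opening: 0.184
time_s: 14.15
position: [0.6585, 0.1017, 0.2111]
tcp_rot: [[-0.193, 0.981, -0.001], [0.981, 0.193, 0.0], [0.0, -0.001, -1.0]]
force: [0.4, 0.4, -1.2]
opening: 0.18
time_s: 14.35
position: [0.6587, 0.1016, 0.2104]
tcp_rot: [[-0.193, 0.981, -0.0], [0.981, 0.193, 0.0], [0.0, -0.0, -1.0]]
force: [-0.3, -0.8, -1.8]
opening: 0.178
```

```bash
python3 -m handwheel '[{"hand":-1,"dx":0,"dy":0,"dz":-0.1,"wx":0,"wy":0,"wz":0},{"hand":-1,"dx":0,"dy":0,"dz":0,"wx":0,"wy":0,"wz":0}]'; python3 -m handwheel '[{"hand":-1,"dx":0,"dy":0,"dz":-0.1,"wx":0,"wy":0,"wz":0},{"hand":-1,"dx":0,"dy":0,"dz":0,"wx":0,"wy":0,"wz":0}]'; python3 -m handwheel '[{"hand":-1,"dx":0,"dy":0,"dz":-0.1,"wx":0,"wy":0,"wz":0},{"hand":-1,"dx":0,"dy":0,"dz":0,"wx":0,"wy":0,"wz":0}]'
```

```text
time_s: 14.55
position: [0.659, 0.1017, 0.2096]
tcp_rot: [[-0.193, 0.981, 0.001], [0.981, 0.193, 0.0], [0.0, 0.001, -1.0]]
force: [0.0, 0.3, -1.2]
opening: 0.18
time_s: 14.75
position: [0.6591, 0.1019, 0.2087]
tcp_rot: [[-0.193, 0.981, 0.001], [0.981, 0.193, 0.001], [0.0, 0.001, -1.0]]
force: [1.1, -0.5, -1.0]
opening: 0.181
time_s: 14.95
position: [0.6591, 0.1019, 0.2077]
tcp_rot: [[-0.193, 0.981, 0.001], [0.981, 0.193, 0.001], [0.0, 0.001, -1.0]]
force: [0.6, 1.0, 0.2]
opening: 0.184
```

```bash
python3 -m handwheel '[{"hand":-1,"dx":0,"dy":0,"dz":-0.1,"wx":0,"wy":0,"wz":0},{"hand":-1,"dx":0,"dy":0,"dz":0,"wx":0,"wy":0,"wz":0}]'; python3 -m handwheel '[{"hand":-1,"dx":0,"dy":0,"dz":-0.1,"wx":0,"wy":0,"wz":0},{"hand":-1,"dx":0,"dy":0,"dz":0,"wx":0,"wy":0,"wz":0}]'
python3 - <<'E'
from ov import *
P=[vision.capture('side')[0].astype(np.float32) for _ in range(3)]
p=np.mean(P,0).astype(np.uint8);np.savez('pics/s9.npz',p=p,d=0)
ov('s9','ov9',(.6592,.1014),bot.read_state()['position'],np.radians(11.1),110,170,210,290,10)
print(bot.read_state()['force'])
E
```

```text
time_s: 15.15
position: [0.659, 0.1019, 0.2066]
tcp_rot: [[-0.193, 0.981, 0.001], [0.981, 0.193, 0.001], [0.0, 0.001, -1.0]]
force: [1.1, 1.0, -0.7]
opening: 0.177
time_s: 15.35
position: [0.659, 0.1019, 0.2056]
tcp_rot: [[-0.193, 0.981, 0.001], [0.981, 0.193, 0.001], [0.0, 0.001, -1.0]]
force: [2.0, 1.9, 0.1]
opening: 0.179
[ 1.32838917  2.40495724 -0.34579201]
```

View pics/ov9.png

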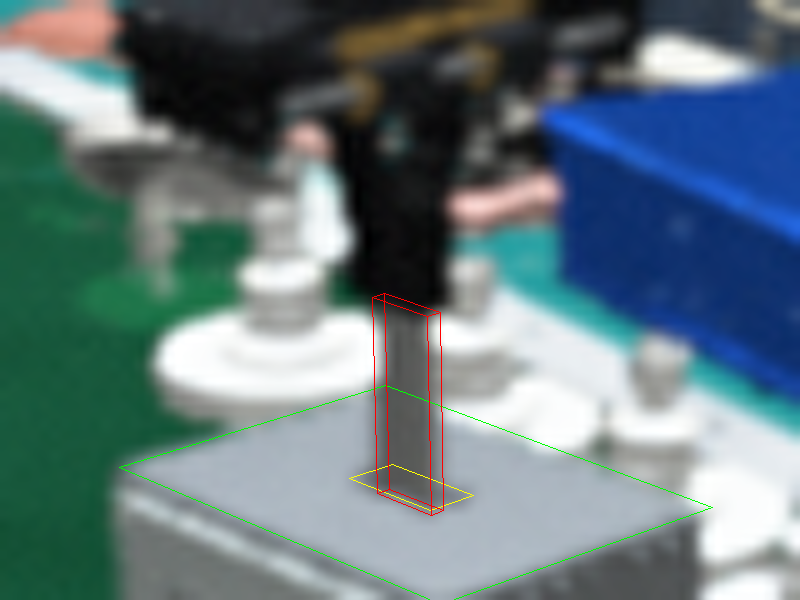

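The blade has started into the slot: it ends at the ring and nothing shows below it. A side force of about 2 N acts toward +x/+y, so I shift that way slightly.

```bash
python3 -m handwheel '[{"hand":-1,"dx":0.03,"dy":0.07,"dz":0,"wx":0,"wy":0,"wz":0},{"hand":-1,"dx":0,"dy":0,"dz":0,"wx":0,"wy":0,"wz":0}]'; python3 -m handwheel '[{"hand":-1,"dx":0,"dy":0,"dz":-0.1,"wx":0,"wy":0,"wz":0},{"hand":-1,"dx":0,"dy":0,"dz":0,"wx":0,"wy":0,"wz":0}]'; python3 -m handwheel '[{"hand":-1,"dx":0,"dy":0,"dz":-0.2,"wx":0,"wy":0,"wz":0},{"hand":-1,"dx":0,"dy":0,"dz":0,"wx":0,"wy":0,"wz":0}]'
```

```text
time_s: 15.7
position: [0.6591, 0.1021, 0.2056]
tcp_rot: [[-0.193, 0.981, 0.0], [0.981, 0.193, -0.001], [-0.001, -0.0, -1.0]]
force: [1.5, 1.3, -0.3]
opening: 0.18
time_s: 15.9
position: [0.6591, 0.1021, 0.2044]
tcp_rot: [[-0.193, 0.981, -0.0], [0.981, 0.193, -0.0], [-0.0, -0.0, -1.0]]
force: [2.1, 1.3, -0.8]
opening: 0.18
time_s: 16.1
position: [0.6591, 0.1022, 0.2022]
tcp_rot: [[-0.193, 0.981, -0.0], [0.981, 0.193, -0.0], [-0.0, -0.0, -1.0]]
force: [1.3, 1.5, -1.5]
opening: 0.182
```

```bash
python3 -m handwheel '[{"hand":-1,"dx":0.05,"dy":0.05,"dz":0,"wx":0,"wy":0,"wz":0},{"hand":-1,"dx":0,"dy":0,"dz":0,"wx":0,"wy":0,"wz":0}]'; python3 -m handwheel '[{"hand":-1,"dx":0,"dy":0,"dz":-0.2,"wx":0,"wy":0,"wz":0},{"hand":-1,"dx":0,"dy":0,"dz":0,"wx":0,"wy":0,"wz":0}]'; python3 -m handwheel '[{"hand":-1,"dx":0,"dy":0,"dz":-0.2,"wx":0,"wy":0,"wz":0},{"hand":-1,"dx":0,"dy":0,"dz":-0.2,"wx":0,"wy":0,"wz":0}]'
```

```text
time_s: 16.3
position: [0.6592, 0.1024, 0.2021]
tcp_rot: [[-0.193, 0.981, -0.001], [0.981, 0.193, -0.001], [-0.001, -0.001, -1.0]]
force: [0.0, -0.6, -1.3]
opening: 0.179
time_s: 16.5
position: [0.6592, 0.1025, 0.2]
tcp_rot: [[-0.193, 0.981, -0.001], [0.981, 0.193, -0.0], [-0.0, -0.001, -1.0]]
force: [0.8, 0.2, -2.2]
opening: 0.181
time_s: 16.7
position: [0.6592, 0.1027, 0.1962]
tcp_rot: [[-0.193, 0.981, -0.001], [0.981, 0.193, -0.0], [0.0, -0.001, -1.0]]
force: [-0.5, -0.2, -1.0]
opening: 0.181
```

```bash
python3 -m handwheel '[{"hand":-1,"dx":0,"dy":0,"dz":-0.3,"wx":0,"wy":0,"wz":0},{"hand":-1,"dx":0,"dy":0,"dz":-0.3,"wx":0,"wy":0,"wz":0},{"hand":-1,"dx":0,"dy":0,"dz":-0.3,"wx":0,"wy":0,"wz":0}]'; python3 -m handwheel '[{"hand":-1,"dx":0,"dy":0,"dz":-0.3,"wx":0,"wy":0,"wz":0},{"hand":-1,"dx":0,"dy":0,"dz":-0.3,"wx":0,"wy":0,"wz":0},{"hand":-1,"dx":0,"dy":0,"dz":-0.3,"wx":0,"wy":0,"wz":0}]'
```

```text
time_s: 17.0
position: [0.6593, 0.1028, 0.1871]
tcp_rot: [[-0.193, 0.981, -0.001], [0.981, 0.193, -0.0], [0.0, -0.001, -1.0]]
force: [-0.2, 0.9, -1.7]
opening: 0.183
time_s: 17.3
position: [0.6596, 0.1028, 0.1782]
tcp_rot: [[-0.193, 0.981, -0.0], [0.981, 0.193, 0.0], [0.0, -0.0, -1.0]]
force: [1.1, 0.5, -1.7]
opening: 0.181
```

```bash
python3 -m handwheel '[{"hand":-1,"dx":0,"dy":0,"dz":-0.3,"wx":0,"wy":0,"wz":0},{"hand":-1,"dx":0,"dy":0,"dz":-0.3,"wx":0,"wy":0,"wz":0},{"hand":-1,"dx":0,"dy":0,"dz":-0.3,"wx":0,"wy":0,"wz":0}]'; python3 -m handwheel '[{"hand":-1,"dx":0,"dy":0,"dz":-0.3,"wx":0,"wy":0,"wz":0},{"hand":-1,"dx":0,"dy":0,"dz":-0.3,"wx":0,"wy":0,"wz":0},{"hand":-1,"dx":0,"dy":0,"dz":-0.3,"wx":0,"wy":0,"wz":0}]'; python3 -m handwheel '[{"hand":-1,"dx":0,"dy":0,"dz":-0.3,"wx":0,"wy":0,"wz":0},{"hand":-1,"dx":0,"dy":0,"dz":0,"wx":0,"wy":0,"wz":0},{"hand":-1,"dx":0,"dy":0,"dz":0,"wx":0,"wy":0,"wz":0},{"hand":-1,"dx":0,"dy":0,"dz":0,"wx":0,"wy":0,"wz":0},{"hand":-1,"dx":0,"dy":0,"dz":0,"wx":0,"wy":0,"wz":0}]'
python3 - <<'E'
from h import *
cap('side','s10');cap('top','t10')
crop('s10',80,230,190,320,5,'s10a')
s=bot.read_state();print(s['force'],s['position'])
E
```

```text
time_s: 17.6
position: [0.6596, 0.1028, 0.1693]
tcp_rot: [[-0.193, 0.981, 0.0], [0.981, 0.193, -0.0], [-0.0, 0.0, -1.0]]
force: [-1.0, 0.4, -1.3]
opening: 0.18
time_s: 17.9
position: [0.6596, 0.1028, 0.1603]
tcp_rot: [[-0.193, 0.981, 0.0], [0.981, 0.193, -0.0], [-0.0, 0.0, -1.0]]
force: [-0.4, 0.8, -0.6]
opening: 0.179
time_s: 18.4
position: [0.6597, 0.1028, 0.1578]
tcp_rot: [[-0.193, 0.981, 0.0], [0.981, 0.193, 0.0], [-0.0, 0.0, -1.0]]
force: [0.6, -0.1, -1.7]
opening: 0.18
[-0.75598837 -0.01084134 -0.44353674] [0.6596791  0.10281588 0.15772533]
```

View pics/s10a.png

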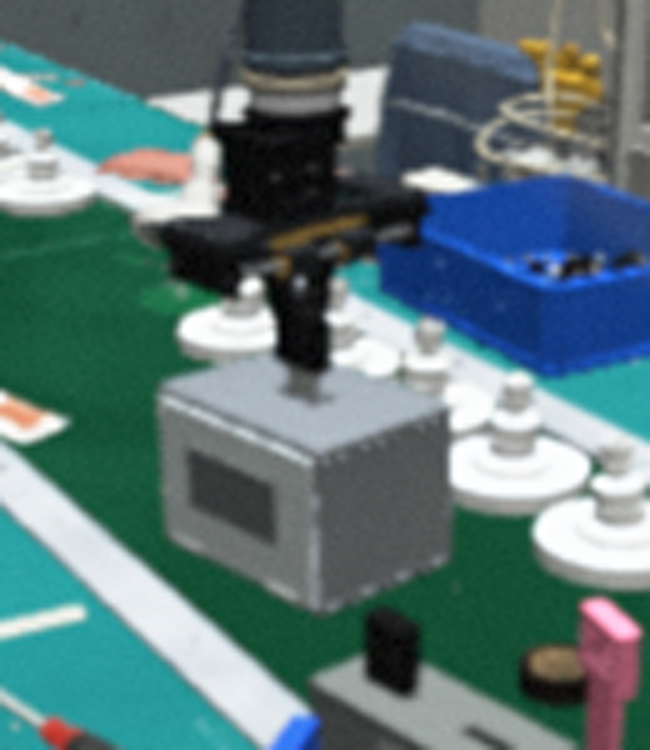

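View pics/t10.png

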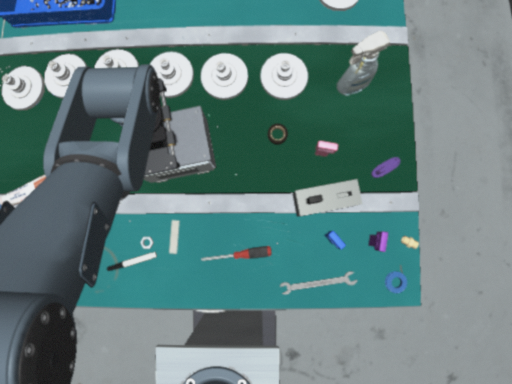

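The picture shows the grip about 20 mm above the roof (crop (305,365) against the slot at (305,400)). The blade is inside, the door is flush, and the narrow blade is still in the rack.

```bash
python3 -c "
from rig import hand_in
print(hand_in())"
```

```text
the job is handed in; nothing more can be done
None
```

The job is done and handed in at about 18.5 s of the 59 s allowed. `hand_in` gives no verdict, so this rests on my own checks.

- **Door:** I pushed it up with the closed fingers until it stopped. The force rose to about 10 N with no further movement. Pictures just after and at the end show it flush with the box.
- **Blade:** I took the wider blade from the rack by its grip and put it through the roof slot. Side forces while it went in stayed at about 2.5 N or less. I corrected the position twice by fractions of a millimetre to relieve a slight rub.
- **Final state:**
  - By the arm's position, about 54 of the blade's 75 mm is inside.
  - The grip's underside is about 20 mm above the roof, held in the fingers, with outside forces near zero.
  - The narrower blade is still in the rack, and the coloured look-alikes were not touched.

**Checks that fell short:** the two cameras and the arm's own position agreed on the slot only to about 1 mm, so light contact guided the last fit. At the end the top camera's view of the slot was blocked by the arm, so the insertion depth rests on the arm's position and the side picture.

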